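# Fit the gas key and shut the bench valve

### The job

The gas valve on this lab bench has been left open and its key put away. Take the T-shaped key with the square socket out of the wooden block, push it along the slanted square spindle of the turret until the spring ball clicks and the key sits fully home, and only then turn it clockwise to the stop to shut the valve. Leave the key home on the spindle, let go of it, and do not shift the spanner, burner or glassware.

Things in the scene. Friction and masses are not known exactly. Their poses are not given: they have to be found in the camera images.
- tap_key: Gas key, plain steel, 81 mm tall, 0.26 kg, upright in one of the block's two pockets. Origin: centre of its open lower mouth; z runs up the stem, x along the cross bar. Socket 30 mm square, 31 mm long, its flats square to x and y; hole 17.2 mm square, 27 mm deep, flared 2.7 mm at the mouth; an 11 mm window in each wall 12 mm above the mouth. It fits in any of four quarter turns.
- key_bar (a point): Middle of the key's straight round cross bar (14 mm thick, 110 mm long), 74 mm above the mouth on the key's z. The stem under it, from 41 mm above the mouth up to the bar, is round and also 14 mm thick, so bar and stem can be gripped together here.
- key_block: Fixed hardwood block, 80 mm (own x) by 190 mm (own y) by 40 mm high, with two square pockets 33 mm wide and 26 mm deep, 55 mm either side of its centre along y. Origin: centre of its underside on the bench, z up. The key's bar lies along the block's x within 8 degrees.
- turret: Fixed grey wedge-shaped bench turret, 150 mm deep and wide, 99 mm high, on a 170 mm foot plate. Its front (own -x, roughly towards the robot) slopes at 30 degrees; the spindle stands square out of the middle of the slope, so leans 30 degrees from vertical towards own -x. Two hose nozzles at the back. Origin: centre of its underside, z up.
- valve_seat (a point): Foot of the bare spindle: centre of the round shoulder (37 mm wide, 22 mm off the sloping face) on which the key's mouth rests when home. Turns with the spindle: z points outwards along it, x and y are square to its flats. Spindle 16 mm square, 24 mm long, tip chamfered 2.5 mm. A spring ball stands 3.5 mm out of the +x flat, 12 mm above the shoulder.
- valve (a joint): Turning angle of the spindle, rad: 0 = shut, at its stop; grows anticlockwise seen from the spindle's outer end (right-handed about valve_seat's z) to 1.57 = fully open. Starts at 0.75 to 1.35. Steady friction of about 0.1 N m; stays where it is left. The key has up to about 0.08 rad of play on the square.
- catch (a joint): How far the spring ball is pushed in, m: 0 = out, about 0.0005 to 0.0015 while it rides on the socket's wall, near 0 again once it has clicked into a window. The key meets the ball about 12 mm before home; a push of roughly 8 to 15 N along the spindle takes it over, and it clicks in the last few millimetres.
- box_spanner: Bystander: a tubular box spanner, round tube 29 mm thick and 72 mm tall with a thin (10 mm) bar 76 mm long through it 60 mm up, standing in the other pocket. Origin: centre of its lower end, z up.
- beaker: Bystander: glass beaker, 72 mm wide, 95 mm high; origin at the centre of its underside.
- flask: Bystander: conical flask, 88 mm wide at the foot, 133 mm high; origin at the centre of its underside.
- burner: Bystander: gas burner with a round foot 84 mm wide, 134 mm high; origin at the centre of its underside.
Not all that is in view belongs to the job. What is shaped like the tap_key but yellow is not meant.

How it is judged:
By the outcome, as a careful person would: the job done as asked, in the order asked, and still so for the second after the job is handed in, with the robot touching nothing.
It also fails if it takes over 54 s, if anything falls off the work surface, if the arm or the gripper's body presses on something with over 40 N, if the wrist force passes 120 N, or if a joint passes its speed limit or range.

### The arm

A 6-joint arm with a two-finger parallel gripper is mounted at the origin on the work surface. World frame = base frame: x ahead of the robot, y to its left, z up, the work surface at z = 0. Lengths are in m, angles in rad, forces in N, time in s.
With the tool pointing down it reaches from about 0.35 to 0.875 m from the base axis. Payload 4.2 kg.
Tool frame: the origin (TCP) lies at the very end of the fingers, on their centre line; the grasp point (between the pads) lies 19 mm behind it; z points along the fingers, y is the direction in which the jaws open and shut (so a half turn about z gives the same grasp; the last joint's range is limited). The gripper opens to 87 mm and grips with 3 to 60 N. Pads are 19 mm wide; open, the fingers measure 117 mm over their backs; the gripper's body (75 mm by 190 mm) begins 51 mm behind the grasp point.
Start: joints at [-1.019, 0.385, 0.008, 0, -1.194, -0.259], TCP at [0.18, -0.598, 0.223] pointing down, gripper open.
Joint ranges: [-3.14, 3.14], [-1.21, 2.06], [-1.07, 1.41], [-3.16, 2.05], [-2.99, -0.16], [-3.1, 3.1]. Speed limits (rad/s): [2.79, 2.79, 3.14, 3.14, 3.14, 3.14].

### API

Orientations are given as a rotation vector (axis times angle).
In Python, from rig import robot gives the robot as it stands. The module is installed in compiled form; this text tells all that it offers.
- The arm moves only by the shell command python3 -m handwheel 'ROWS' [OPENING] [FORCE]. ROWS is JSON, a list of rows, each a list of 2 entries, a list of its own where there are three numbers: the shift along the world's x, y, z in cm, then the turn, a rotation vector about the world's x, y, z in degrees. In form: [[[tx, ty, tz], [rx, ry, rz]], ...]. A call has 1 to 8 rows; each row shifts and turns the commanded pose from where the row before left it; what a row does not reach is not made up. A row lasts 1/12 s, in which the tool goes at most 41.7 mm and 7.16 degrees, less where a joint would pass 70% of its speed; a pose out of reach is approached as far as the arm can. A call is refused whole if a number of a shift passes 4.17 or a number of a turn 7.16, either way. A call with a gripper value outside its range is refused whole. OPENING is the finger opening in cm, from 0 to 8.7, set as the call begins (- or left out, the last holds). The fingers move at their own pace and stop on an object; FORCE is the grip in N (left out, the last holds). Time passes only in rows, so rows that do not move let the fingers close. It gives the time, the measured TCP pose, the force and the opening at its end, in the units of the state.
- robot.state(): the state, without advancing time (a new reading comes with each control period).
- robot.get_image(name): name is "side" or "top" or "wrist"; returns a dict with "frame" (480x640x3 uint8, red, green, blue), "depth" (480x640 float32, m along the optical axis (not along the pixel's ray), 0 where there is no reading), "fx", "fy", "cx", "cy" (pixels), "k1" (the pictures are not rectified: a ray, as slopes to the right and down, at radius r is drawn at 1 + k1 r^2 times it, then the intrinsics apply), "extrinsics" (4x4, takes a point from camera to world coordinates); the wrist camera has in their place "mount" (4x4, takes a point from camera to tool coordinates, whose origin is the TCP and whose axes are the flange's). Camera axes: x right, y down, z forward; pixel columns grow to the right and rows downward; lengths in m; the calibration is good to about 2 mm. A picture is of the moment at which its call begins: read the wrist's pose just before it.
- robot.close_job(): hands the job in, once; it reports no verdict.
Trained networks look in a picture, given as the dict that the camera call returned (one of the last four; its "shot" number tells which), for a name from the list of things; names that differ only in an ending like _2 or _b are one class to them, and where a whole thing is asked for, a point or a joint stands for the part that bears it (a point fixed in the world has none). Each returns a list of dicts, best first, with "conf" (0 to 1); they miss things now and then, are a little off and sometimes report something else, mostly with a low value. They report only what shows in the picture. A call takes as long as a camera call. They do not tell look-alikes from the thing itself.
- robot.masks_of(name, picture): "mask" (480x640 bool, what is visible of it) and "location" ([column, row] in pixels, amid what is visible of it).
The state is a dict: "t": time; "q": joint angles; "joint_vel": joint speeds; "joint_torque": joint torques, N m; "tcp_pos": TCP position; "tcp_rot": TCP orientation; "ft_force": force on the tool from outside, world axes, zero at the start; "moment": the same for the moment, N m; "finger_gap": opening from 0.0 (shut) to 1.0 (fully open).
Only numpy, scipy, OpenCV 4.12 (cv2) and the standard library are available. Lean on these libraries where they do the work, as an engineer would, in place of code of your own. Each camera call takes 0.05 s, during which the arm holds its last target.

## Working session

There is one attempt and no reset: what is moved stays moved. The work goes in short steps, Python scripts to look and compute and a shell command to move; the robot and the scene stay as the last step left them, time stands still between calls to the robot, and variables do not carry over. Pictures are saved under pics/ and viewed, and the job is handed in when it is done.

```bash
mkdir -p pics; cat > h.py <<'E'
import numpy as np, cv2
from scipy.spatial.transform import Rotation as R
from rig import robot
def rays(im,uv):
    uv=np.asarray(uv,float).reshape(-1,2)
    d=np.stack([(uv[:,0]-im['cx'])/im['fx'],(uv[:,1]-im['cy'])/im['fy']],1)
    s=d.copy()
    for _ in range(20):
        s=d/(1+im['k1']*(s**2).sum(1,keepdims=True))
    return s
def T(im,st=None):
    if 'extrinsics' in im: return np.array(im['extrinsics'])
    M=np.eye(4);M[:3,:3]=R.from_rotvec(st['tcp_rot']).as_matrix();M[:3,3]=st['tcp_pos']
    return M@np.array(im['mount'])
def cloud(im,mask=None,st=None):
    d=im['depth']; m=d>0
    if mask is not None: m&=mask
    v,u=np.nonzero(m); s=rays(im,np.stack([u,v],1)); z=d[v,u]
    P=np.c_[s*z[:,None],z]; X=T(im,st)
    return P@X[:3,:3].T+X[:3,3], np.stack([u,v],1)
def proj(im,P,st=None):
    X=np.linalg.inv(T(im,st)); p=np.atleast_2d(P)@X[:3,:3].T+X[:3,3]
    s=p[:,:2]/p[:,2:]; s=s*(1+im['k1']*(s**2).sum(1,keepdims=True))
    return s*[im['fx'],im['fy']]+[im['cx'],im['cy']]
def save(im,name): cv2.imwrite('pics/'+name,cv2.cvtColor(im['frame'],cv2.COLOR_RGB2BGR))
E
python3 - <<'E'
from h import *
import pickle
st=robot.state(); print(st)
ims={}
for n in ['side','top','wrist']:
    st=robot.state(); im=robot.get_image(n); ims[n]=(im,st); save(im,n+'0.png')
    for nm in ['tap_key','key_block','turret','valve_seat','box_spanner','beaker','flask','burner']:
        try: r=robot.masks_of(nm,im)
        except Exception as e: print(nm,e); continue
        for k in r[:3]:
            c,_=cloud(im,k['mask'],st)
            print(n,nm,round(k['conf'],2),np.round(k['location']),k['mask'].sum(), np.round(np.median(c,0),3) if len(c) else None)
pickle.dump(ims,open('ims0.pkl','wb'))
E
```

```text
{'t': 0.0, 'q': array([-1.01938341e+00,  3.85525166e-01,  6.63552314e-03, -5.06704079e-04,
       -1.19401468e+00, -2.58561575e-01]), 'joint_vel': array([ 0.0015919 ,  0.00055687, -0.00033517, -0.00058579, -0.00038446,
        0.000375  ]), 'joint_torque': array([ 7.90532431e-04, -3.90669429e+01,  1.87410772e+01,  4.21984702e+00,
        1.09538631e-02, -2.04170774e-04]), 'tcp_pos': array([ 0.18024765, -0.59781081,  0.22148121]), 'tcp_rot': array([ 0.45801904, -3.10762179, -0.00333444]), 'ft_force': array([-0.07257092,  0.39387092, -0.59794802]), 'moment': array([-0.00888583,  0.01834936, -0.00304177]), 'finger_gap': 0.9966535486261945}
side tap_key 0.87 [347. 199.] 561 [ 0.542 -0.169  0.086]
side tap_key 0.8 [322. 259.] 727 [ 0.577 -0.016  0.037]
side tap_key 0.64 [444. 231.] 686 [ 0.352 -0.131  0.039]
side key_block 0.87 [354. 219.] 1936 [ 0.524 -0.171  0.038]
side turret 0.97 [260. 343.] 13441 [0.646 0.237 0.066]
side valve_seat 0.78 [295. 301.] 545 [0.61  0.177 0.092]
side box_spanner 0.71 [361. 186.] 343 [ 0.508 -0.271  0.074]
side box_spanner 0.4 [345. 197.] 627 [ 0.541 -0.17   0.085]
side box_spanner 0.33 [354. 221.] 1898 [ 0.524 -0.17   0.038]
side beaker 0.97 [221. 242.] 2147 [ 0.757 -0.016  0.067]
side flask 0.58 [248. 200.] 1611 [ 0.746 -0.215  0.055]
side burner 0.69 [233. 210.] 404 [ 0.763 -0.131  0.072]
top tap_key 0.78 [374. 351.] 602 [ 0.355 -0.14   0.078]
top tap_key 0.64 [316. 241.] 522 [ 0.575 -0.03   0.078]
top tap_key 0.6 [385. 253.] 534 [ 0.543 -0.173  0.092]
top key_block 0.97 [412. 264.] 3052 [ 0.525 -0.228  0.039]
top turret 0.67 [211. 212.] 7084 [0.639 0.174 0.074]
top valve_seat 0.53 [214. 218.] 283 [0.614 0.17  0.09 ]
top box_spanner 0.55 [442. 277.] 304 [ 0.508 -0.276  0.077]
top beaker 0.87 [320. 152.] 1246 [ 0.777 -0.039  0.053]
top flask 0.9 [409. 162.] 1454 [ 0.741 -0.226  0.057]
top burner 0.69 [366. 156.] 1224 [ 0.765 -0.133  0.013]
```

View pics/side0.png

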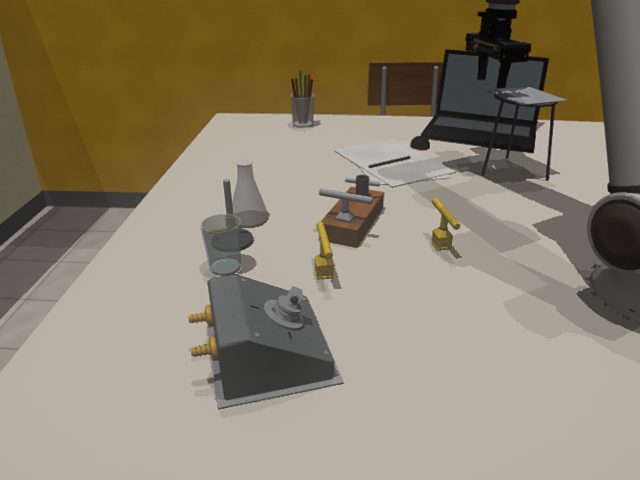

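View pics/top0.png

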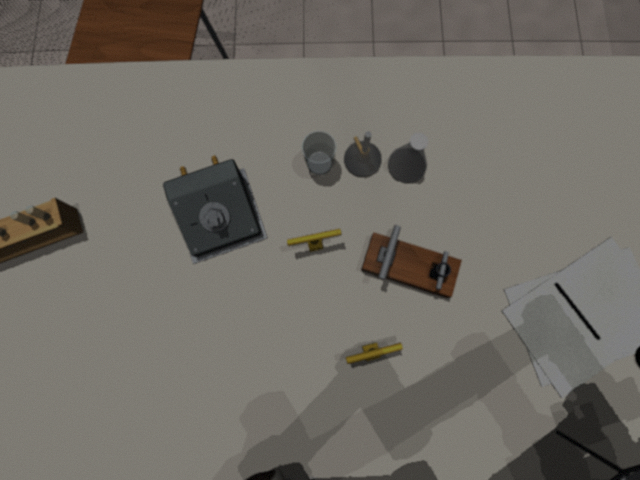

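View pics/wrist0.png

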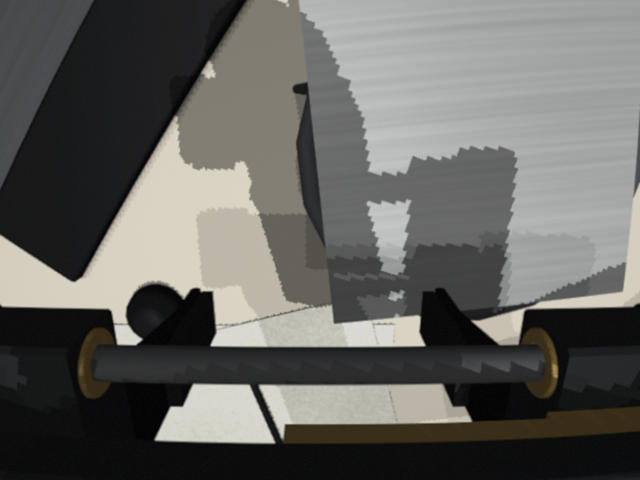

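The side and top views agree. The steel key stands in the block's left pocket (side 347,199; top 385,253) and the spanner is in the other one. Two yellow look-alikes stand at top (316,241) and (374,351), and the turret is at top (211,212). Next I'll measure the poses.

```bash
python3 - <<'E'
from h import *
import pickle
ims=pickle.load(open('ims0.pkl','rb'))
def line(P):
    c=P.mean(0);u,s,v=np.linalg.svd(P-c,full_matrices=False);return c,v[0],s/np.sqrt(len(P))
for n,guess in [('side',[.542,-.169,.09]),('top',[.543,-.173,.09])]:
    im,st=ims[n]; P,_=cloud(im)
    # key bar
    m=(np.linalg.norm(P[:,:2]-np.array(guess)[:2],axis=1)<.07)&(P[:,2]>.078)&(P[:,2]<.12)
    Q=P[m]; c,d,s=line(Q)
    t=(Q-c)@d
    print(n,'bar',m.sum(),c.round(4),d.round(3),s.round(4),'ends',t.min().round(4),t.max().round(4),'mid',(c+d*(t.min()+t.max())/2).round(4),'yaw',np.degrees(np.arctan2(d[1],d[0])).round(2), Q[:,2].max())
    # block top
    m=(np.abs(P[:,2]-.04)<.006)&(np.linalg.norm(P[:,:2]-[.525,-.225],axis=1)<.13)
    r=cv2.minAreaRect((P[m][:,:2]*1000).astype(np.float32)); print('block',r)
    # turret slope plane
    m=(P[:,2]>.02)&(P[:,2]<.097)&(np.linalg.norm(P[:,:2]-[.63,.18],axis=1)<.11)
    Q=P[m]; best=None; rng=np.random.default_rng(0)
    for _ in range(500):
        a=Q[rng.choice(len(Q),3,False)]; nn=np.cross(a[1]-a[0],a[2]-a[0]); 
        if np.linalg.norm(nn)<1e-5: continue
        nn/=np.linalg.norm(nn)
        if nn[2]<.5: continue
        k=(abs((Q-a[0])@nn)<.002)
        if best is None or k.sum()>best.sum(): best=k
    c=Q[best].mean(0); nn=np.linalg.svd(Q[best]-c,full_matrices=False)[2][2]; nn*=np.sign(nn[2])
    h=(Q-c)@nn
    print('slope',best.sum(),c.round(4),nn.round(4),'tilt',np.degrees(np.arccos(nn[2])).round(2),'yaw',np.degrees(np.arctan2(-nn[1],-nn[0])).round(2))
    for lo,hi in [(.006,.016),(.018,.026),(.026,.05),(.038,.05)]:
        k=(h>lo)&(h<hi)&(np.linalg.norm(Q[:,:2]-[.613,.172],axis=1)<.05)
        if k.sum(): print(lo,k.sum(),Q[k].mean(0).round(4),h[k].max().round(4), 'foot', (Q[k].mean(0)-nn*(h[k].mean()-.022)).round(4))
    # turret bounding
    m=(P[:,2]>.01)&(np.linalg.norm(P[:,:2]-[.63,.18],axis=1)<.13)
    print('turret rect',cv2.minAreaRect((P[m][:,:2]*1000).astype(np.float32)))
    x0,y0=(215,270) if n=='side' else (150,150)
    cr=im['frame'][y0:y0+130,x0:x0+150]; cv2.imwrite('pics/t_%s.png'%n,cv2.cvtColor(cv2.resize(cr,None,fx=5,fy=4.6,interpolation=2),4))
E
```

```text
side bar 399 [ 0.5419 -0.1712  0.0899] [-0.949  0.316  0.001] [0.0314 0.0043 0.0025] ends -0.0574 0.0531 mid [ 0.5439 -0.1719  0.0898] yaw 161.6 0.09652449219102943
block ((524.8895263671875, -227.44805908203125), (197.54766845703125, 81.0827407836914), 71.33264923095703)
slope 3667 [0.624  0.1924 0.0699] [-0.4716 -0.159   0.8674] tilt 29.84 yaw 18.63
0.006 196 [0.62   0.1874 0.0796] 0.016 foot [0.6148 0.1856 0.0891]
0.018 245 [0.6143 0.1793 0.0874] 0.0259 foot [0.6142 0.1792 0.0876]
0.026 62 [0.6084 0.1771 0.0933] 0.0359 foot [0.6122 0.1784 0.0863]
turret rect ((658.7611694335938, 188.03419494628906), (183.0885009765625, 156.09722900390625), 18.285369873046875)
top bar 406 [ 0.5435 -0.1753  0.0926] [-0.948  0.318 -0.005] [0.0319 0.004  0.0023] ends -0.0564 0.0535 mid [ 0.5449 -0.1757  0.0926] yaw 161.47 0.09810667457627487
block ((527.8304443359375, -227.97689819335938), (189.32379150390625, 81.10275268554688), 71.626220703125)
slope 2941 [0.6259 0.1764 0.0666] [-0.4733 -0.1585  0.8665] tilt 29.94 yaw 18.51
0.006 92 [0.6269 0.1736 0.0771] 0.0154 foot [0.6208 0.1715 0.0883]
0.018 166 [0.6174 0.1709 0.0861] 0.0256 foot [0.6173 0.1708 0.0863]
0.026 9 [0.6158 0.1666 0.0928] 0.0343 foot [0.6192 0.1677 0.0867]
turret rect ((660.3602294921875, 188.47549438476562), (185.1053466796875, 154.03106689453125), 19.064712524414062)
```

```bash
python3 - <<'E'
from h import *
import pickle
im,st=pickle.load(open('ims0.pkl','rb'))['wrist']
print(np.round(im['mount'],3),im['fx'],im['cx'],im['cy'],im['k1']); print(R.from_rotvec(st['tcp_rot']).as_matrix().round(3)); print(robot.state()['t'])
E
```

```text
[[-0.001 -0.957 -0.291  0.081]
 [ 1.    -0.    -0.001 -0.001]
 [ 0.001 -0.291  0.957 -0.162]
 [ 0.     0.     0.     1.   ]] 426.44679946744714 317.39658786657856 241.72237037966775 -0.08997421160343262
[[-0.957 -0.289  0.   ]
 [-0.289  0.957 -0.   ]
 [-0.    -0.    -1.   ]]
1.35
```

View pics/t_side.png

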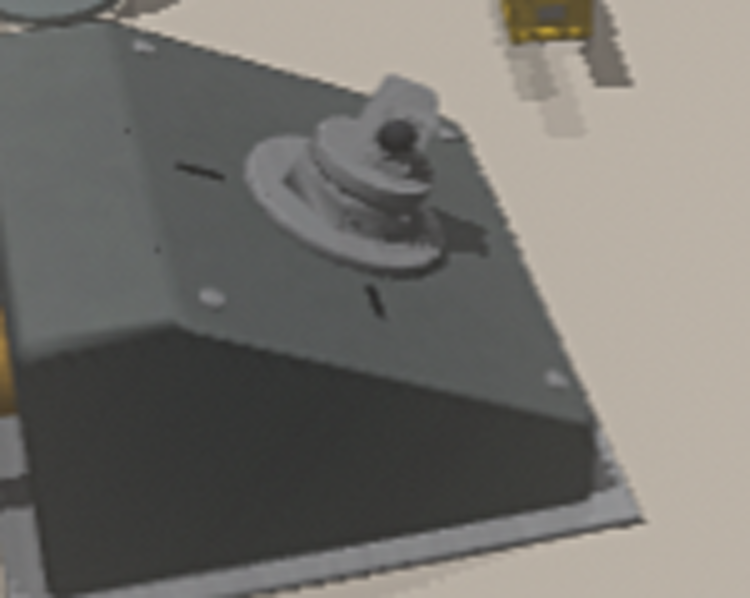

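View pics/t_top.png

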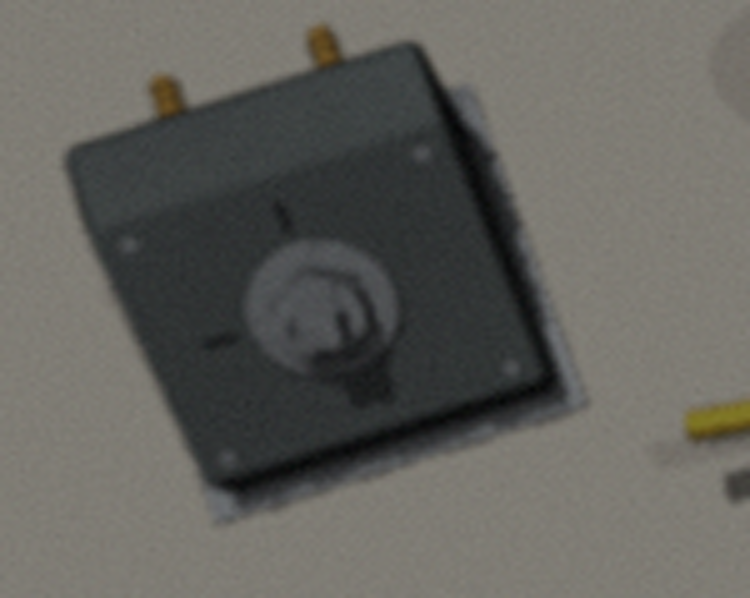

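```bash
cat >> h.py <<'E'
n_t=np.array([-.4725,-.1588,.8670]); n_t/=np.linalg.norm(n_t)
xt=np.array([np.cos(np.radians(18.6)),np.sin(np.radians(18.6)),0]); xt-=n_t*(xt@n_t); xt/=np.linalg.norm(xt); yt=np.cross(n_t,xt)
def Rtool(a): # tool z=-n, tool x at angle a(deg) in slope frame (xt uphill, yt)
    a=np.radians(a); x=np.cos(a)*xt+np.sin(a)*yt; z=-n_t; return np.c_[x,np.cross(z,x),z]
def Rdown(az):
    a=np.radians(az); x=np.array([np.cos(a),np.sin(a),0]); z=np.array([0,0,-1.]); return np.c_[x,np.cross(z,x),z]
def plan(p,Rm,st=None):
    st=st or robot.state()
    d=(np.array(p)-st['tcp_pos'])*100
    r=np.degrees((R.from_matrix(Rm)*R.from_rotvec(st['tcp_rot']).inv()).as_rotvec())
    print('shift cm',d.round(2),'norm',np.linalg.norm(d).round(2),'turn',r.round(2),'norm',np.linalg.norm(r).round(2))
E
python3 - <<'E'
from h import *
plan(np.array([.614,.175,.087])+n_t*.14,Rtool(-123))
E
```

```text
shift cm [36.74 75.11 -1.42] norm 83.63 turn [ -5.87 -30.67  57.44] norm 65.38
```

```bash
python3 -m handwheel '[[[0,0,4],[0,0,0]],[[0,0,3],[0,0,0]],[[1.75,3.58,0],[-0.5,-2.55,4.8]],[[1.75,3.58,0],[-0.5,-2.55,4.8]],[[1.75,3.58,0],[-0.5,-2.55,4.8]],[[1.75,3.58,0],[-0.5,-2.55,4.8]],[[1.75,3.58,0],[-0.5,-2.55,4.8]],[[1.75,3.58,0],[-0.5,-2.55,4.8]]]' 4.5 20
python3 -m handwheel '[[[1.75,3.58,0],[-0.5,-2.55,4.8]],[[1.75,3.58,0],[-0.5,-2.55,4.8]],[[1.75,3.58,0],[-0.5,-2.55,4.8]],[[1.75,3.58,0],[-0.5,-2.55,4.8]],[[1.75,3.58,0],[-0.5,-2.55,4.8]],[[1.75,3.58,0],[-0.5,-2.55,4.8]],[[1.75,3.58,0],[0,0,0]],[[1.75,3.58,0],[0,0,0]]]'
python3 -m handwheel '[[[1.75,3.58,-1.2],[0,0,0]],[[1.75,3.58,-1.2],[0,0,0]],[[1.75,3.58,-1.2],[0,0,0]],[[1.75,3.58,-1.2],[0,0,0]],[[1.75,3.58,-1.2],[0,0,0]],[[1.75,3.58,-1.2],[0,0,0]],[[1.75,3.58,-1.2],[0,0,0]],[[0,0,0],[0,0,0]]]'
python3 - <<'E'
from h import *
plan(np.array([.614,.175,.087])+n_t*.14,Rtool(-123)); print(robot.state()['q'])
E
```

```text
t: 2.02
tcp_pos: [0.2858, -0.3818, 0.2929]
tcp_rot: [-1.126, 2.654, -0.132]
ft_force: [0.9, 0.3, 0.1]
finger_gap: 0.539
t: 2.68
tcp_pos: [0.4258, -0.0961, 0.2937]
tcp_rot: [-1.618, 2.083, -0.237]
ft_force: [-0.2, -1.7, 0.6]
finger_gap: 0.519
t: 3.35
tcp_pos: [0.5494, 0.1584, 0.2059]
tcp_rot: [-1.632, 2.08, -0.234]
ft_force: [-0.2, -1.0, -0.2]
finger_gap: 0.518
shift cm [-0.16 -0.56  0.25] norm 0.63 turn [ 0.35 -0.09 -0.54] norm 0.66
[ 0.60781959  0.08645779 -0.71562827  0.48642133 -0.30091425 -1.28023274]
```

```bash
python3 - <<'E'
from h import *
import pickle
st=robot.state(); im=robot.get_image('wrist'); save(im,'w1.png'); pickle.dump((im,st),open('w1.pkl','wb'))
for r in robot.masks_of('valve_seat',im)[:2]: print(r['conf'],r['location'],r['mask'].sum())
print(st['tcp_pos'],st['tcp_rot'])
P,uv=cloud(im,None,st)
m=np.linalg.norm(P-[.62,.18,.07],axis=1)<.1
Q=P[m]; h=(Q-[.625,.184,.0685])@n_t
m2=abs(h)<.004; c=Q[m2].mean(0); nn=np.linalg.svd(Q[m2]-c,full_matrices=False)[2][2]; nn*=np.sign(nn[2]); print('plane',m2.sum(),c,nn)
E
```

```text
0.72 [314.0, 214.2] 1977
[0.54941805 0.15840586 0.20591703] [-1.63157559  2.07976346 -0.23427065]
plane 28536 [0.62667362 0.1706395  0.06682417] [-0.47096974 -0.1605161   0.86742267]
```

View pics/w1.png

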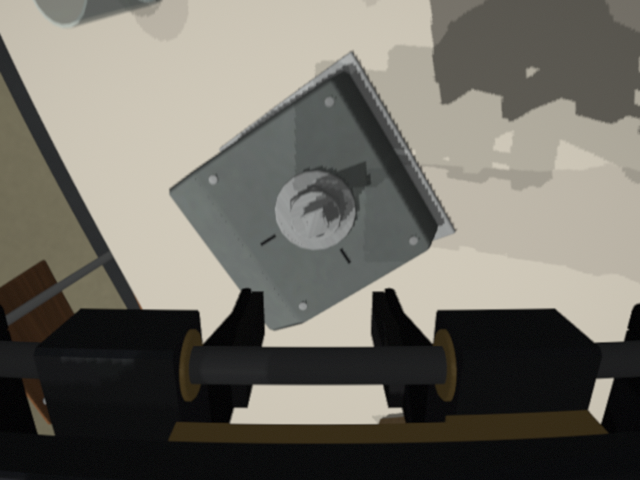

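The spindle is near (315,208), with the two index marks at (267,240) and (346,256). I'll warp this into the slope plane at shoulder and tip height.

```bash
cat > warp.py <<'E'
from h import *
import pickle,sys
def warp(im,st,c0,h,half=.035,N=560):
    g=np.linspace(-half,half,N); A,B=np.meshgrid(g,g)  # A: xt right ; B: down => yt up
    P=c0+A[...,None]*xt-B[...,None]*yt+h*n_t
    uv=proj(im,P.reshape(-1,3),st).reshape(N,N,2).astype(np.float32)
    w=cv2.remap(im['frame'],uv[...,0],uv[...,1],cv2.INTER_CUBIC)
    for k in range(-3,4):
        v=int((k*.01+half)/(2*half)*N); cv2.line(w,(v,0),(v,6),(255,0,0),1); cv2.line(w,(0,v),(6,v),(255,0,0),1)
    cv2.line(w,(N//2-5,N//2),(N//2+5,N//2),(255,0,0),1);cv2.line(w,(N//2,N//2-5),(N//2,N//2+5),(255,0,0),1)
    return cv2.cvtColor(w,cv2.COLOR_RGB2BGR)
if __name__=='__main__':
    im,st=pickle.load(open('w1.pkl','rb'))
    c0=np.array([.62667,.17064,.06682]); seat=np.array([.614,.175,.087])
    c0=seat-n_t*((seat-c0)@n_t); print('slope pt',c0)
    cv2.imwrite('pics/wp1.png',np.hstack([warp(im,st,c0,.022,N=400),warp(im,st,c0,.046,N=400)]))
E
python3 warp.py
```

```text
slope pt [0.62476665 0.17861851 0.06724405]
```

View pics/wp1.png

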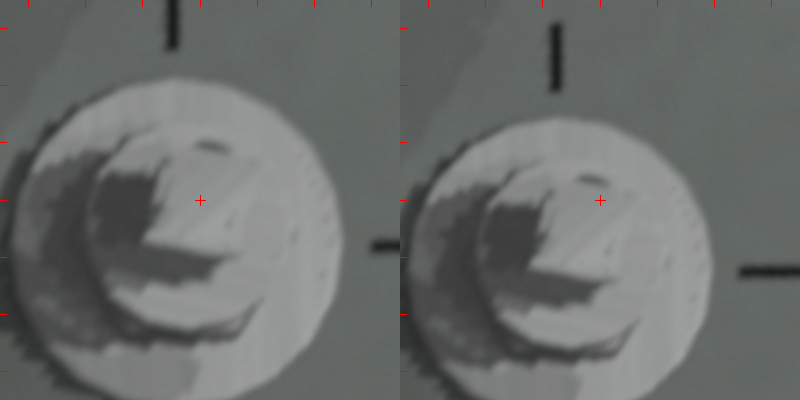

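```bash
cat > w2.py <<'E'
from warp import *
im,st=pickle.load(open('w1.pkl','rb'))
c0=np.array([.62476665,.17861851,.06724405])
im=dict(im); g=im['frame'].astype(float); g=np.clip((g-40)*1.35,0,255).astype(np.uint8); 
cl=cv2.createCLAHE(6,(12,12)); im['frame']=np.dstack([cl.apply(g[...,k]) for k in range(3)])
a=warp(im,st,c0,.0,.045,N=400)
c1=c0-.0018*xt-.0047*yt
b=warp(im,st,c1,.046,.02,N=400)
cv2.imwrite('pics/wp2.png',np.hstack([a,b]))
c=warp(im,st,c1,.034,.02,N=400); d=warp(im,st,c1,.022,.025,N=400)
cv2.imwrite('pics/wp3.png',np.hstack([c,d]))
E
python3 w2.py
```

```text
(no output)
```

View pics/wp2.png

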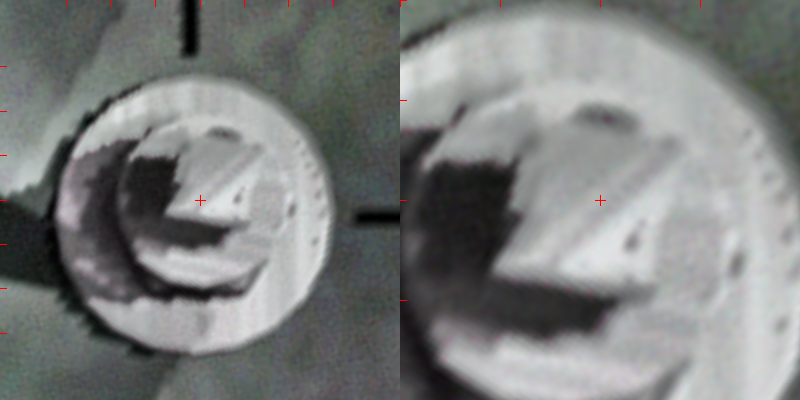

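View pics/wp3.png

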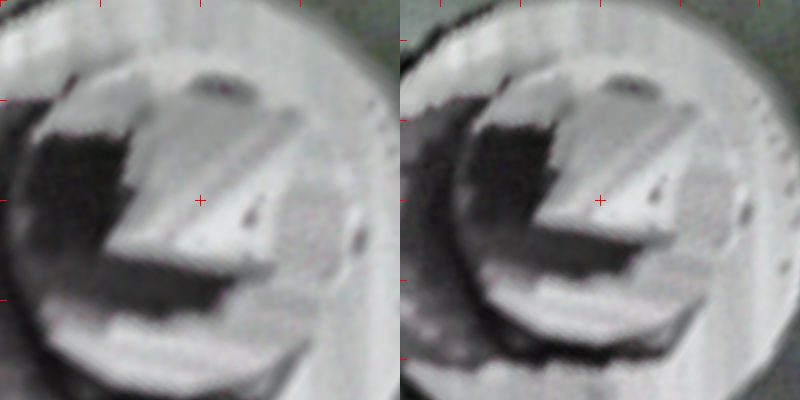

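```bash
echo "seat=np.array([.6142,.1710,.0856])" >> h.py; python3 - <<'E'
from h import *
plan(seat+n_t*.056,Rtool(-103));print(n_t.round(3))
E
```

```text
shift cm [ 4.01  0.79 -7.29] norm 8.35 turn [-9.13 -3.29 17.15] norm 19.71
[-0.472 -0.159  0.867]
```

```bash
python3 -m handwheel '[[[1,0.2,-1.8],[-2.3,-0.8,4.3]],[[1,0.2,-1.8],[-2.3,-0.8,4.3]],[[1,0.2,-1.8],[-2.3,-0.8,4.3]],[[1,0.2,-1.8],[-2.3,-0.8,4.3]],[[0,0,0],[0,0,0]]]'
python3 - <<'E'
from h import *
plan(seat+n_t*.056,Rtool(-103)); print(robot.state()['q'].round(3)); plan(seat+n_t*.056,Rtool(-143))
E
```

```text
t: 3.87
tcp_pos: [0.5934, 0.1586, 0.1494]
tcp_rot: [-1.99, 1.802, -0.322]
ft_force: [0.2, 0.3, -0.0]
finger_gap: 0.518
shift cm [-0.56  0.35 -1.52] norm 1.66 turn [-0.01 -1.5  -0.2 ] norm 1.51
[ 0.526  0.235 -0.71   0.573 -0.161 -0.972]
shift cm [-0.56  0.35 -1.52] norm 1.66 turn [ 18.42   4.95 -35.11] norm 39.96
```

```bash
cat >> h.py <<'E'
def Rtilt(M,b=12): return M@R.from_euler('y',b,degrees=True).as_matrix()
def keypose(a,lift,g=.071,b=12): # TCP pose with mouth lift m above seat, bar/tool x at angle a
    M=Rtilt(Rtool(a),b); return seat+n_t*(g+lift)+.019*M[:,2], M
E
python3 - <<'E'
from h import *
plan(*keypose(-103,.0))
p,M=keypose(-103,0)
for a in (-103,-122,-141,-160,-180):
  p2,M2=keypose(a,0); print(a,((p2-p)*100).round(2),np.degrees(R.from_matrix(M2@M.T).as_rotvec()).round(1)); p,M=p2,M2
E
```

```text
shift cm [-0.34  0.02 -1.88] norm 1.91 turn [-10.55  -2.18  -5.89] norm 12.28
-103 [0. 0. 0.] [0. 0. 0.]
-122 [-0.11  0.01 -0.06] [  9.    3.  -16.5]
-141 [-0.11  0.05 -0.05] [  9.    3.  -16.5]
-160 [-0.09  0.09 -0.03] [  9.    3.  -16.5]
-180 [-0.06  0.12 -0.01] [  9.4   3.2 -17.3]
```

```bash
python3 -m handwheel '[[[-0.17,0,-0.95],[-5.3,-1.1,-3]],[[-0.17,0,-0.95],[-5.3,-1.1,-3]],[[0,0,0],[0,0,0]]]'
python3 - <<'E'
from h import *
plan(*keypose(-103,0)); print(robot.state()['q'].round(3))
E
```

```text
t: 4.12
tcp_pos: [0.6004, 0.1518, 0.1544]
tcp_rot: [-1.998, 1.845, -0.407]
ft_force: [-0.4, -0.5, -0.6]
finger_gap: 0.518
shift cm [-1.05  0.7  -2.38] norm 2.7 turn [-6.79 -1.57 -3.81] norm 7.94
[ 0.464  0.232 -0.771  0.951 -0.16  -1.297]
```

```bash
python3 -m handwheel '[[[-0.5,0.35,-1.2],[-3.4,-0.8,-1.9]],[[-0.5,0.35,-1.2],[-3.4,-0.8,-1.9]],[[0,0,0],[0,0,0]]]'
python3 - <<'E'
from h import *
plan(*keypose(-103,0)); print(robot.state()['q'].round(3))
E
```

```text
t: 4.37
tcp_pos: [0.6, 0.1524, 0.1466]
tcp_rot: [-2.003, 1.883, -0.484]
ft_force: [0.5, -1.2, -0.2]
finger_gap: 0.514
shift cm [-1.01  0.64 -1.6 ] norm 2.0 turn [-3.44 -1.04 -1.9 ] norm 4.07
[ 0.397  0.242 -0.818  1.312 -0.172 -1.604]
```

```bash
python3 -m handwheel '[[[-0.5,0.32,-0.8],[-1.7,-0.5,-1]],[[-0.5,0.32,-0.8],[-1.7,-0.5,-1]],[[0,0,0],[0,0,0]]]'
python3 - <<'E'
from h import *
plan(*keypose(-103,0)); print(robot.state()['q'].round(3)); plan(*keypose(-122,0))
E
```

```text
t: 4.62
tcp_pos: [0.5905, 0.1582, 0.1307]
tcp_rot: [-1.999, 1.919, -0.566]
ft_force: [0.2, -0.6, -0.9]
finger_gap: 0.516
shift cm [-0.05  0.06 -0.01] norm 0.08 turn [-0.24 -0.21  0.11] norm 0.34
[ 0.361  0.26  -0.855  1.606 -0.217 -1.875]
shift cm [-0.17  0.07 -0.07] norm 0.2 turn [  8.71   2.83 -16.37] norm 18.76
```

```bash
sed -i 's/b=12/b=20/g' h.py; python3 - <<'E'
from h import *
plan(*keypose(-103,0))
p,M=keypose(-103,0)
for a in (-122,-141,-160,-180):
  p2,M2=keypose(a,0); print(a,((p2-p)*100).round(2),np.degrees(R.from_matrix(M2@M.T).as_rotvec()).round(1)); p,M=p2,M2
E
```

```text
shift cm [-0.05 -0.21  0.02] norm 0.22 turn [-7.23 -0.65 -3.77] norm 8.17
-122 [-0.19  0.02 -0.1 ] [  9.    3.  -16.5]
-141 [-0.18  0.09 -0.08] [  9.    3.  -16.5]
-160 [-0.15  0.15 -0.05] [  9.    3.  -16.5]
-180 [-0.1   0.2  -0.02] [  9.4   3.2 -17.3]
```

```bash
python3 -m handwheel '[[[0,-0.1,0],[-3.6,-0.3,-1.9]],[[0,-0.1,0],[-3.6,-0.3,-1.9]],[[0,0,0],[0,0,0]]]'
python3 -c "
from h import *
plan(*keypose(-103,0)); print(robot.state()['q'].round(3))"
python3 -m handwheel '[[[-0.06,0,-0.03],[3,1,-5.5]],[[-0.06,0,-0.03],[3,1,-5.5]],[[-0.06,0.02,-0.03],[3,1,-5.5]],[[-0.06,0.03,-0.03],[3,1,-5.5]],[[-0.06,0.03,-0.03],[3,1,-5.5]],[[-0.06,0.03,-0.03],[3,1,-5.5]]]'
python3 -c "
from h import *
plan(*keypose(-141,0)); print(robot.state()['q'].round(3))"
python3 -m handwheel '[[[-0.04,0.06,-0.01],[3,1,-5.5]],[[-0.04,0.06,-0.01],[3,1,-5.5]],[[-0.04,0.06,-0.01],[3,1,-5.5]],[[-0.04,0.06,-0.01],[3,1,-5.5]],[[-0.04,0.06,-0.01],[3,1,-5.5]],[[-0.04,0.06,-0.01],[3,1,-5.5]],[[0,0,0],[0,0,0]]]'
python3 -c "
from h import *
plan(*keypose(-180,0)); print(robot.state()['q'].round(3))"
```

```text
t: 4.87
tcp_pos: [0.5916, 0.1588, 0.1318]
tcp_rot: [-2.008, 1.994, -0.728]
ft_force: [0.3, 1.6, -0.5]
finger_gap: 0.513
shift cm [-0.17 -0.26 -0.08] norm 0.32 turn [-0.12 -0.01 -0.02] norm 0.12
[ 0.52   0.293 -0.816  1.365 -0.425 -1.78 ]
t: 5.37
tcp_pos: [0.5869, 0.1594, 0.1295]
tcp_rot: [-1.32, 2.593, -0.36]
ft_force: [1.0, -0.4, 0.2]
finger_gap: 0.514
shift cm [-0.07 -0.21 -0.03] norm 0.23 turn [-0.52  0.    0.3 ] norm 0.59
[ 0.64   0.335 -0.542  0.516 -0.585 -1.687]
t: 5.95
tcp_pos: [0.5859, 0.1626, 0.1297]
tcp_rot: [-0.492, 2.924, 0.04]
ft_force: [0.5, 0.9, -1.0]
finger_gap: 0.521
shift cm [-0.21 -0.18 -0.13] norm 0.3 turn [ 0.01  0.36 -0.49] norm 0.61
[ 0.558  0.356 -0.329  0.064 -0.713 -1.84 ]
```

```bash
cat >> h.py <<'E'
kb=np.array([.5440,-.1738,0])
def grasp(lift,az=161.5,g=.071): 
    M=Rtilt(Rdown(az)); return kb+[0,0,.014+g+lift]+.019*M[:,2], M
E
python3 -c "
from h import *
plan(*grasp(.10))"
```

```text
shift cm [ -4.8  -33.43   3.75] norm 33.98 turn [-2.000e-02  3.078e+01 -3.674e+01] norm 47.93
```

```bash
python3 -m handwheel '[[[-0.5,0,4],[0,0,0]],[[-0.5,-3.3,2],[0,3.4,-4.1]],[[-0.45,-3.3,0],[0,3.4,-4.1]],[[-0.45,-3.3,0],[0,3.4,-4.1]],[[-0.45,-3.3,0],[0,3.4,-4.1]],[[-0.45,-3.3,0],[0,3.4,-4.1]],[[-0.45,-3.3,0],[0,3.4,-4.1]],[[-0.45,-3.3,0],[0,3.4,-4.1]]]'
python3 -m handwheel '[[[-0.45,-3.3,-0.5],[0,3.4,-4.1]],[[-0.45,-3.3,-0.5],[0,3.4,-4.1]],[[-0.3,-3.3,-0.5],[0,0,0]],[[0,-0.2,-0.5],[0,0,0]],[[0,0,0],[0,0,0]]]'
python3 - <<'E'
from h import *
import pickle
plan(*grasp(.10))
st=robot.state(); im=robot.get_image('wrist'); save(im,'w2.png'); pickle.dump((im,st),open('w2.pkl','wb'))
for r in robot.masks_of('tap_key',im)[:2]: 
    P,_=cloud(im,r['mask'],st); print(r['conf'],r['location'],r['mask'].sum(),np.median(P,0))
    P=P[P[:,2]>.08]; c=P.mean(0); d=np.linalg.svd(P-c,full_matrices=False)[2][0]; t=(P-c)@d
    print(len(P),'mid',c+d*(np.percentile(t,1)+np.percentile(t,99))/2,np.ptp(t),'az',np.degrees(np.arctan2(d[1],d[0])),d)
E
```

```text
t: 6.62
tcp_pos: [0.5481, -0.0692, 0.1891]
tcp_rot: [-0.247, -2.898, -0.072]
ft_force: [1.2, -0.3, 0.6]
finger_gap: 0.519
t: 7.03
tcp_pos: [0.5354, -0.1707, 0.167]
tcp_rot: [-0.445, -2.757, -0.077]
ft_force: [-0.3, 0.5, -0.3]
finger_gap: 0.521
shift cm [ 0.24 -0.1   0.02] norm 0.26 turn [ 0.02 -0.19 -0.17] norm 0.26
0.92 [532.9, 279.3] 4249 [ 0.57311629 -0.03005627  0.07710685]
1014 mid [ 0.57529409 -0.01558776  0.08077755] 0.08691219419778873 az -78.84321803396165 [ 1.93494363e-01 -9.81101378e-01  1.29612301e-04]
0.91 [317.7, 303.7] 4272 [ 0.53783392 -0.17275859  0.09324841]
3366 mid [ 0.54434186 -0.17648488  0.09347335] 0.10978519110087628 az -18.7489023305763 [ 0.94693502 -0.32142089  0.00163612]
```

View pics/w2.png

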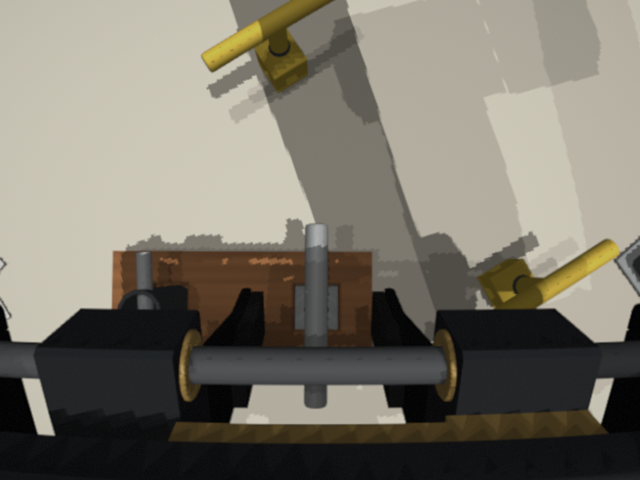

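Wrist view: the steel bar spans (317,228) to (317,405) and sits centred between the fingers. The yellow keys are clear of them. Descending.

```bash
python3 -m handwheel '[[[0.27,-0.2,-3],[0,0,0]],[[0,0,-3],[0,0,0]],[[0,0,-2],[0,0,0]],[[0,0,-1.5],[0,0,0]],[[0,0,-0.5],[0,0,0]],[[0,0,0],[0,0,0]]]' 4.5
python3 - <<'E'
from h import *
import h
h.kb=np.array([.5443,-.1755,0])
plan(*grasp(0))
im=robot.get_image('wrist'); save(im,'w3.png')
im=robot.get_image('side'); cv2.imwrite('pics/s3.png',cv2.cvtColor(cv2.resize(im['frame'][130:290,250:450],None,fx=4,fy=3.7),4))
E
```

```text
t: 7.63
tcp_pos: [0.5389, -0.1705, 0.0683]
tcp_rot: [-0.44, -2.758, -0.072]
ft_force: [-0.2, 0.5, 0.9]
finger_gap: 0.521
shift cm [-0.07 -0.3  -0.11] norm 0.33 turn [ 0.18 -0.2  -0.4 ] norm 0.48
```

View pics/s3.png

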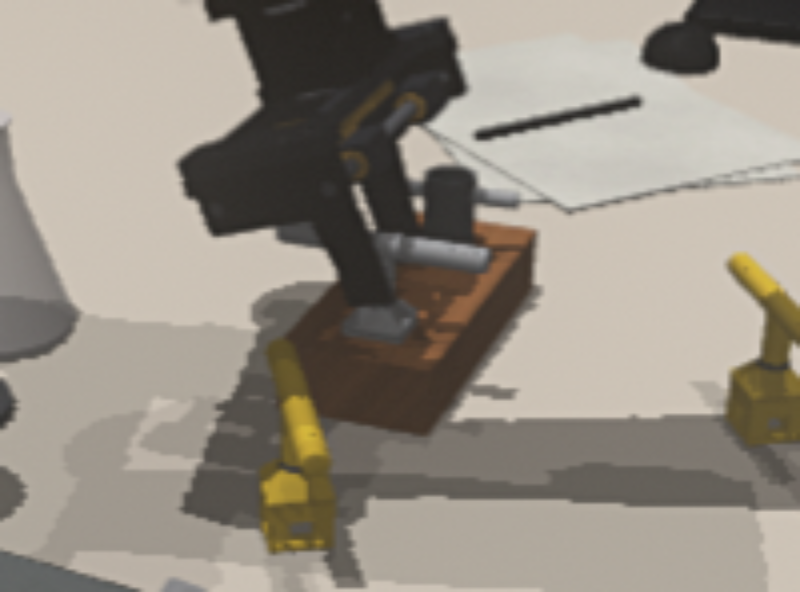

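View pics/w3.png

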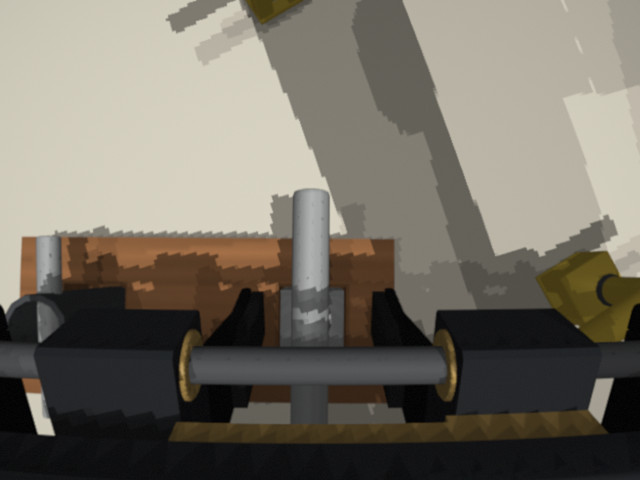

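```bash
python3 -m handwheel '[[[-0.08,-0.28,-0.1],[0,0,0]],[[0,0,0],[0,0,0]]]'
python3 -m handwheel '[[[0,0,0],[0,0,0]],[[0,0,0],[0,0,0]],[[0,0,0],[0,0,0]],[[0,0,0],[0,0,0]],[[0,0,0],[0,0,0]],[[0,0,0],[0,0,0]]]' 0 50
python3 -m handwheel '[[[0,0,0],[0,0,0]],[[0,0,1],[0,0,0]],[[0,0,1.5],[0,0,0]],[[0,0,3],[0,0,0]],[[0,0,3],[0,0,0]],[[0,0,3],[0,0,0]],[[0,0,0],[0,0,0]]]'
python3 - <<'E'
from h import *
import pickle
st=robot.state(); print(st['ft_force'],st['finger_gap']*87)
im=robot.get_image('wrist'); save(im,'w4.png'); pickle.dump((im,st),open('w4.pkl','wb'))
s=robot.get_image('side');  pickle.dump((s,st),open('s4.pkl','wb'));cv2.imwrite('pics/s4.png',cv2.cvtColor(cv2.resize(s['frame'][90:250,250:450],None,fx=4,fy=3.7),4))
E
```

```text
t: 7.9
tcp_pos: [0.539, -0.175, 0.069]
tcp_rot: [-0.444, -2.761, -0.072]
ft_force: [0.2, 0.3, 0.6]
finger_gap: 0.516
t: 8.4
tcp_pos: [0.5384, -0.1748, 0.0678]
tcp_rot: [-0.444, -2.759, -0.072]
ft_force: [0.8, -0.6, -3.7]
finger_gap: 0.15
t: 8.98
tcp_pos: [0.5413, -0.1761, 0.1896]
tcp_rot: [-0.445, -2.771, -0.069]
ft_force: [1.7, -0.2, -1.0]
finger_gap: 0.15
[ 1.70421351 -0.19799289 -0.95920078] 13.034464634893379
```

View pics/s4.png

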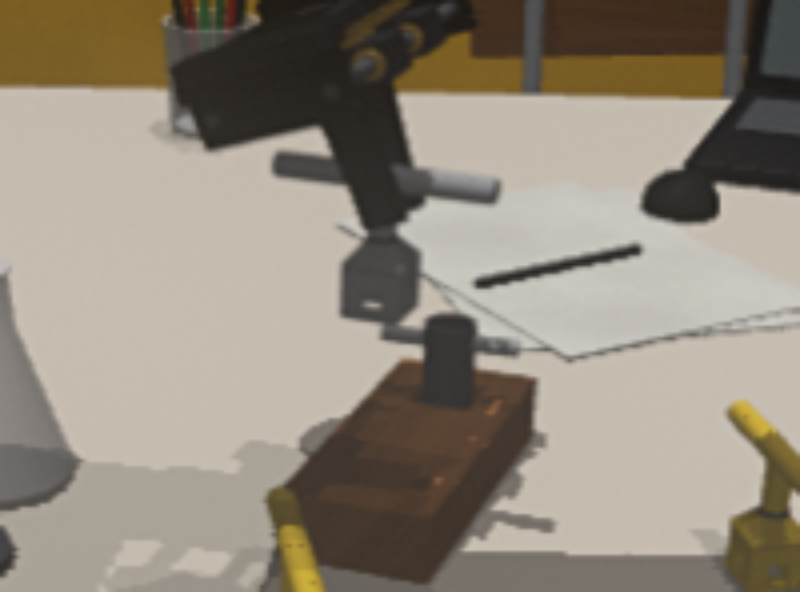

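View pics/w4.png

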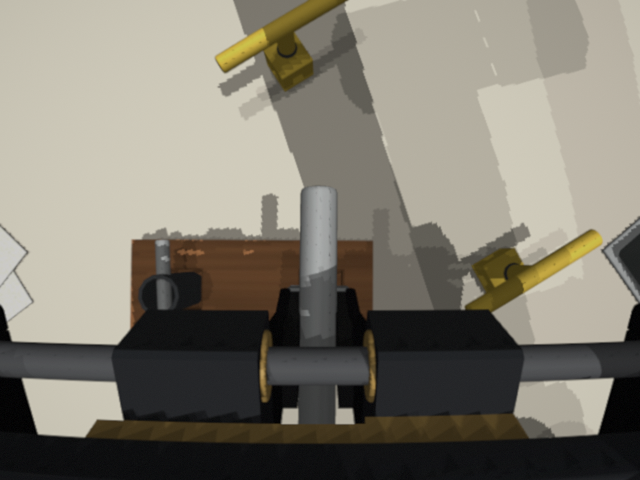

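```bash
cat > fitkey.py <<'E'
from h import *
import pickle
def fit(im,st,extra=None,tag=''):
    M=R.from_rotvec(st['tcp_rot']).as_matrix(); p=st['tcp_pos']
    G=p-.019*M[:,2]; Rk=M@R.from_euler('y',-20,degrees=True).as_matrix()  # nominal: x=bar, z=-up
    P,uv=cloud(im,None,st); L=(P-G)@Rk   # x bar, y jaw, z downwards(key -z)
    m=(abs(L[:,1])<.013)&(abs(L[:,0])<.07)&(abs(L[:,2])<.02)&(abs(L[:,0])>.02)
    Q=L[m]
    out={}
    if m.sum()>30:
        for sgn in (1,-1):
            q=Q[Q[:,0]*sgn>0]
            if len(q)>20: print(tag,'end',sgn,len(q),'extreme x',np.percentile(q[:,0]*sgn,[2,98]).round(4),'mean',q.mean(0).round(4),'minz',np.percentile(q[:,2],2).round(4))
        for k in (1,2): pf=np.polyfit(Q[:,0],Q[:,k],1); print(tag,'axis',k,'slope deg',np.degrees(pf[0]).round(2),'off',pf[1].round(4))
    m=(abs(L[:,1])<.025)&(abs(L[:,0])<.03)&(L[:,2]>.03)&(L[:,2]<.09)
    q=L[m]
    if m.sum()>20: print(tag,'socket',m.sum(),'x',np.percentile(q[:,0],[2,98]).round(4),'y',np.percentile(q[:,1],[2,98]).round(4),'z',np.percentile(q[:,2],[2,98]).round(4))
    return L
if __name__=='__main__':
    im,st=pickle.load(open('w4.pkl','rb')); s,_=pickle.load(open('s4.pkl','rb'))
    print(st['tcp_pos']); fit(im,st,tag='wrist'); fit(s,st,tag='side')
E
python3 fitkey.py
```

```text
[ 0.54126126 -0.17610375  0.1896171 ]
wrist end 1 3523 extreme x [0.0207 0.0539] mean [ 0.0372 -0.0008 -0.008 ] minz -0.0103
wrist end -1 1170 extreme x [0.0202 0.0313] mean [-0.0256 -0.0015 -0.008 ] minz -0.0104
wrist axis 1 slope deg 0.55 off -0.0012
wrist axis 2 slope deg 0.01 off -0.008
wrist socket 116 x [0.0136 0.0152] y [-0.0151  0.0136] z [0.0383 0.07  ]
side end 1 151 extreme x [0.0207 0.0565] mean [ 0.0392  0.0036 -0.0017] minz -0.007
side end -1 115 extreme x [0.0208 0.0512] mean [-0.0358  0.003  -0.0013] minz -0.0068
side axis 1 slope deg 0.45 off 0.0033
side axis 2 slope deg -0.24 off -0.0015
side socket 411 x [-0.0103  0.0188] y [-0.014   0.0165] z [0.0322 0.073 ]
```

```bash
python3 -c "
from h import *
plan(*keypose(-103,.06)); print(keypose(-103,.06)[0])"
```

```text
shift cm [ 2.29 32.13 -0.1 ] norm 32.21 turn [-21.83 -27.47 110.92] norm 116.34
[0.56156149 0.14662842 0.18296233]
```

```bash
python3 -m handwheel '[[[0,0,3],[0,0,0]],[[0.13,1.9,1],[-1.28,-1.62,6.52]],[[0.13,1.9,0],[-1.28,-1.62,6.52]],[[0.13,1.9,0],[-1.28,-1.62,6.52]],[[0.13,1.9,0],[-1.28,-1.62,6.52]],[[0.13,1.9,0],[-1.28,-1.62,6.52]],[[0.13,1.9,0],[-1.28,-1.62,6.52]],[[0.13,1.9,0],[-1.28,-1.62,6.52]]]'
python3 -m handwheel '[[[0.13,1.9,0],[-1.28,-1.62,6.52]],[[0.13,1.9,0],[-1.28,-1.62,6.52]],[[0.13,1.9,0],[-1.28,-1.62,6.52]],[[0.13,1.9,0],[-1.28,-1.62,6.52]],[[0.13,1.9,0],[-1.28,-1.62,6.52]],[[0.13,1.9,0],[-1.28,-1.62,6.52]],[[0.13,1.9,0],[-1.28,-1.62,6.52]],[[0,0,0],[0,0,0]]]'
python3 -c "
from h import *
plan(*keypose(-103,.06)); print(robot.state()['q'].round(3))"
```

```text
t: 9.75
tcp_pos: [0.546, -0.0408, 0.2205]
tcp_rot: [0.68, -2.92, 0.31]
ft_force: [0.1, 0.2, -3.9]
finger_gap: 0.151
t: 10.42
tcp_pos: [0.5537, 0.0918, 0.2198]
tcp_rot: [-1.717, 2.409, -0.644]
ft_force: [-0.0, -0.6, -3.5]
finger_gap: 0.149
shift cm [ 0.79  5.49 -3.68] norm 6.65 turn [-3.49 -5.03 19.3 ] norm 20.25
[ 0.643  0.171 -0.58   0.614 -0.809 -1.403]
```

```bash
python3 -m handwheel '[[[0.2,1.8,-0.6],[-1.17,-1.68,6.43]],[[0.2,1.8,-0.6],[-1.17,-1.68,6.43]],[[0.2,1.8,-0.6],[-1.17,-1.68,6.43]],[[0.1,0.1,-1],[0,0,0]],[[0.1,0,-0.9],[0,0,0]],[[0,0,0],[0,0,0]],[[0,0,0],[0,0,0]]]'
python3 - <<'E'
from h import *
import pickle
from fitkey import fit
plan(*keypose(-103,.06)); print(robot.state()['q'].round(3))
st=robot.state(); im=robot.get_image('wrist'); save(im,'w5.png'); pickle.dump((im,st),open('w5.pkl','wb'))
s=robot.get_image('side');  pickle.dump((s,st),open('s5.pkl','wb'));cv2.imwrite('pics/s5.png',cv2.cvtColor(cv2.resize(s['frame'][215:375,200:400],None,fx=4,fy=3.7),4))
fit(im,st,tag='wrist'); fit(s,st,tag='side')
E
```

```text
t: 11.0
tcp_pos: [0.5637, 0.1446, 0.184]
tcp_rot: [-1.999, 2.004, -0.728]
ft_force: [0.5, 0.6, -2.5]
finger_gap: 0.145
shift cm [-0.22  0.2  -0.1 ] norm 0.31 turn [-0.18  0.    0.49] norm 0.53
[ 0.625  0.183 -0.791  1.059 -0.526 -1.548]
wrist end 1 3711 extreme x [0.0207 0.0556] mean [ 0.0381  0.0003 -0.0081] minz -0.0105
wrist end -1 1005 extreme x [0.0202 0.0296] mean [-0.0247 -0.0004 -0.0079] minz -0.0104
wrist axis 1 slope deg 0.59 off -0.0001
wrist axis 2 slope deg -0.13 off -0.008
wrist socket 127 x [0.0154 0.017 ] y [-0.0138  0.0154] z [0.0383 0.0689]
side end -1 199 extreme x [0.0213 0.0554] mean [-0.0447 -0.0024 -0.0065] minz -0.0111
side axis 1 slope deg -4.61 off -0.006
side axis 2 slope deg -6.54 off -0.0116
side socket 766 x [-0.0159  0.0126] y [-0.0146  0.0146] z [0.0309 0.0689]
```

View pics/s5.png

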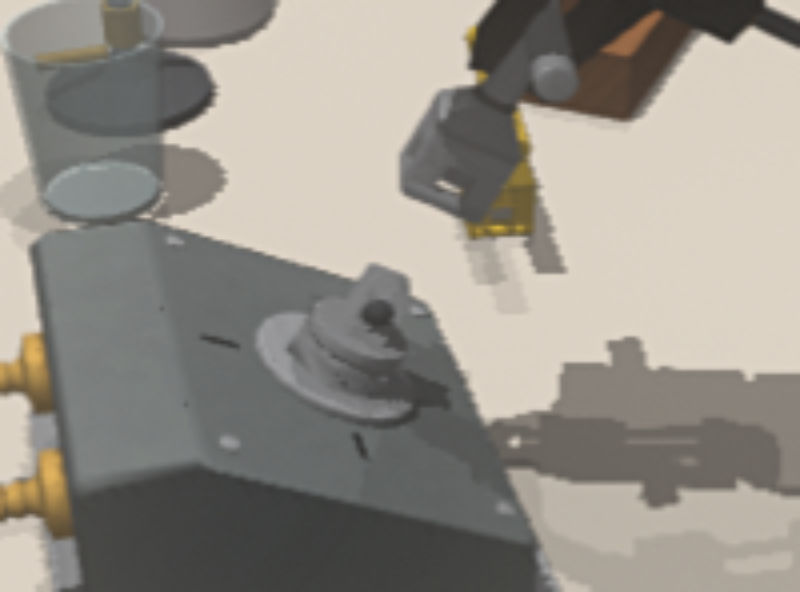

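View pics/w5.png

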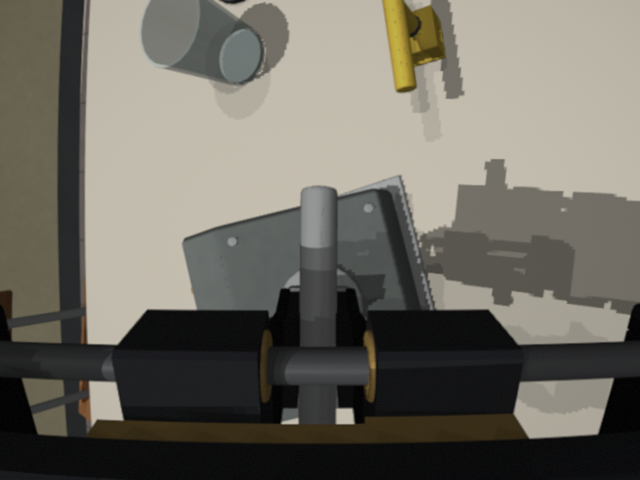

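```bash
cat > ov.py <<'E'
from h import *
import pickle
def sq(w,h): return np.array([[s*w/2,t*w/2,h] for s,t in ((1,1),(-1,1),(-1,-1),(1,-1))])
def spindle_frame(th): a=np.radians(th); x=np.cos(a)*xt+np.sin(a)*yt; return np.c_[x,np.cross(n_t,x),n_t]
def key_frame(st,dx=0,g=.0707):
    M=R.from_rotvec(st['tcp_rot']).as_matrix(); G=st['tcp_pos']-.019*M[:,2]
    K=M@R.from_euler('y',-20,degrees=True).as_matrix(); z=-K[:,2]; F=np.c_[K[:,0],-K[:,1],z]
    return G-z*g+K[:,0]*dx, F
def overlay(im,st,seat,th,box,f,name,key=True,dx=0):
    x0,y0,x1,y1=box
    w=cv2.resize(cv2.cvtColor(im['frame'],cv2.COLOR_RGB2BGR)[y0:y1,x0:x1],None,fx=f,fy=f,interpolation=cv2.INTER_CUBIC)
    def pl(P,c,closed=True):
        uv=((proj(im,P,st)-[x0,y0]+.5)*f*16).astype(np.int32); cv2.polylines(w,[uv.reshape(-1,1,2)],closed,c,1,cv2.LINE_AA,4)
    S=spindle_frame(th); wS=lambda q: q@S.T+seat
    for P in (sq(.016,0),sq(.016,.0215)): pl(wS(P),(0,0,255))
    for a,b in zip(sq(.016,0),sq(.016,.0215)): pl(wS(np.array([a,b])),(0,0,255),False)
    pl(wS(sq(.011,.024)),(0,0,255))
    t=np.linspace(0,2*np.pi,40); pl(wS(np.c_[.0185*np.cos(t),.0185*np.sin(t),0*t]),(0,255,255))
    pl(wS(np.c_[.0115+0*t,.002*np.cos(t),.012+.002*np.sin(t)]),(0,255,0))
    if key:
        o,F=key_frame(st,dx); wK=lambda q:q@F.T+o
        for P in (sq(.030,0),sq(.030,.031),sq(.0172,0)): pl(wK(P),(255,0,0))
        for a,b in zip(sq(.03,0),sq(.03,.031)): pl(wK(np.array([a,b])),(255,0,0),False)
    cv2.imwrite('pics/'+name,w)
if __name__=='__main__':
    s,st=pickle.load(open('s5.pkl','rb'))
    overlay(s,st,seat,77,(255,225,365,345),7,'ov5.png')
    s0,st0=pickle.load(open('ims0.pkl','rb'))['top']
    overlay(s0,st0,seat,77,(180,180,250,250),8,'ovt.png',key=False)
    w,stw=pickle.load(open('w1.pkl','rb')); overlay(w,stw,seat,77,(265,160,365,260),6,'ovw.png',key=False)
    o,F=key_frame(st); S=spindle_frame(77)
    print('mouth rel seat in slope frame',((o-seat)@np.c_[xt,yt,n_t]).round(4),'axis ang',np.degrees(np.arccos(F[:,2]@n_t)),'bar ang',np.degrees(np.arctan2(F[:,0]@yt,F[:,0]@xt)))
E
python3 ov.py
```

```text
mouth rel seat in slope frame [ 0.0019 -0.0027  0.0605] axis ang 0.11416069884413876 bar ang -103.51331697409128
```

View pics/ov5.png

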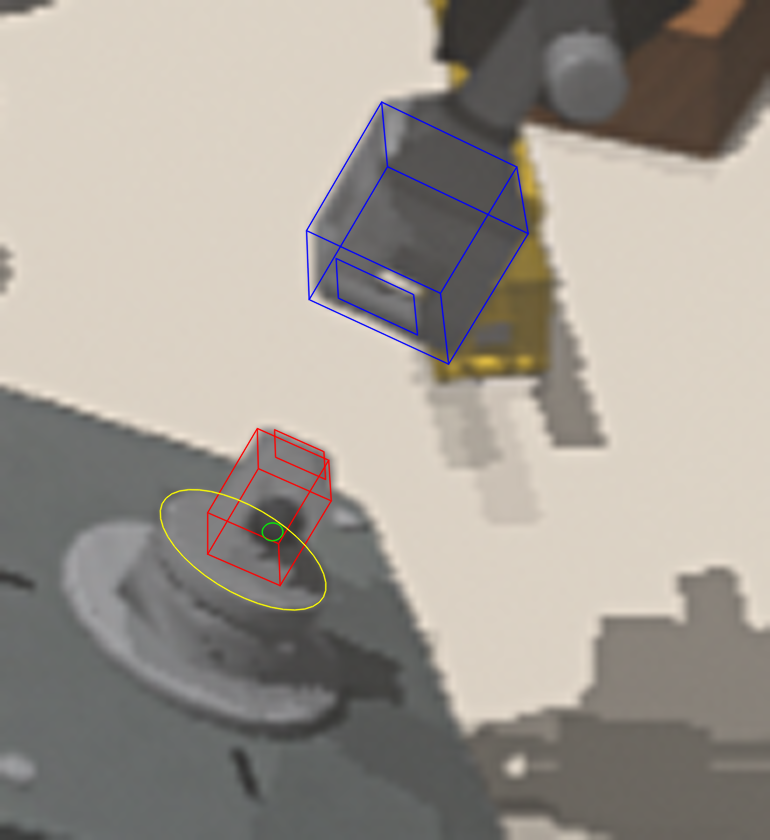

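View pics/ovt.png

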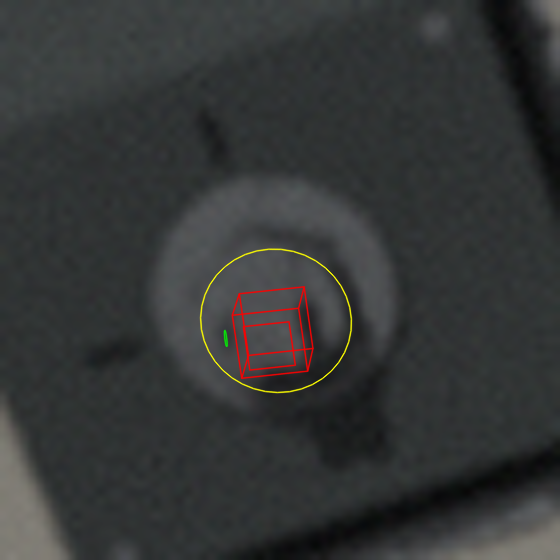

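View pics/ovw.png

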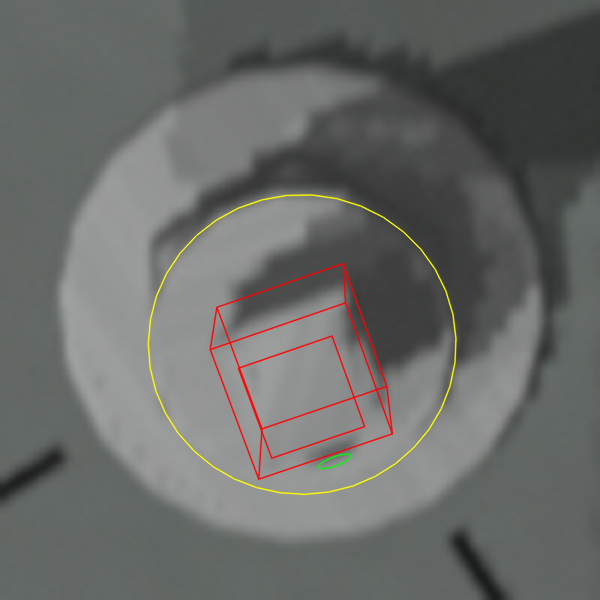

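```bash
cat > ov2.py <<'E'
from ov import *
import sys
dx,dy,dz,th=map(float,sys.argv[1:5]); sh=dx/1e3*xt+dy/1e3*yt+dz/1e3*n_t
ims=pickle.load(open('ims0.pkl','rb'))
s,st=ims['side']; s=dict(s)
w,stw=pickle.load(open('w1.pkl','rb')); w=dict(w)
for im in (s,w):
    g=im['frame']; cl=cv2.createCLAHE(4,(10,10)); im['frame']=np.dstack([cl.apply(np.ascontiguousarray(g[...,k])) for k in range(3)])
overlay(s,st,seat+sh,th,(265,272,325,332),7,'a.png',key=False)
overlay(w,stw,seat+sh,th,(275,165,355,245),5.25,'b.png',key=False)
raw=lambda im,b,f:cv2.resize(cv2.cvtColor(im['frame'],4)[b[1]:b[3],b[0]:b[2]],None,fx=f,fy=f,interpolation=2)
A=np.hstack([raw(s,(265,272,325,332),7)[:,:,:],cv2.imread('pics/a.png')]); B=np.hstack([raw(w,(275,165,355,245),5.25),cv2.imread('pics/b.png')])
cv2.imwrite('pics/ov2s_%s.png'%sys.argv[5],A[:,:800*2]); cv2.imwrite('pics/ov2w_%s.png'%sys.argv[5],cv2.resize(B,(800,400)))
cv2.imwrite('pics/ov2s_%s.png'%sys.argv[5],cv2.resize(A,(800,400)))
E
python3 ov2.py 0 0 0 77 a
```

```text
(no output)
```

View pics/ov2s_a.png

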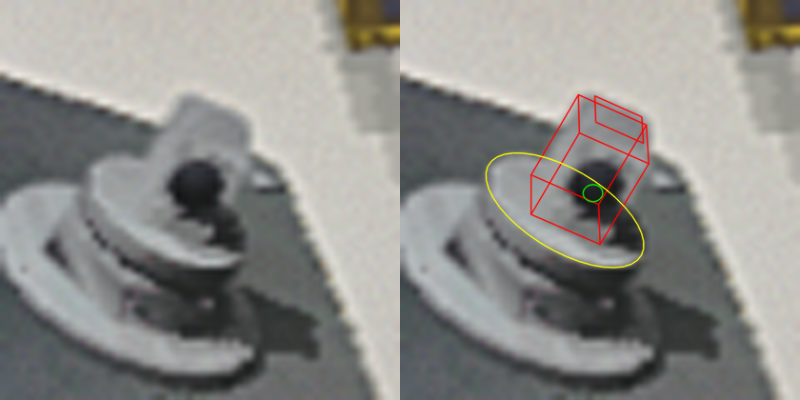

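View pics/ov2w_a.png

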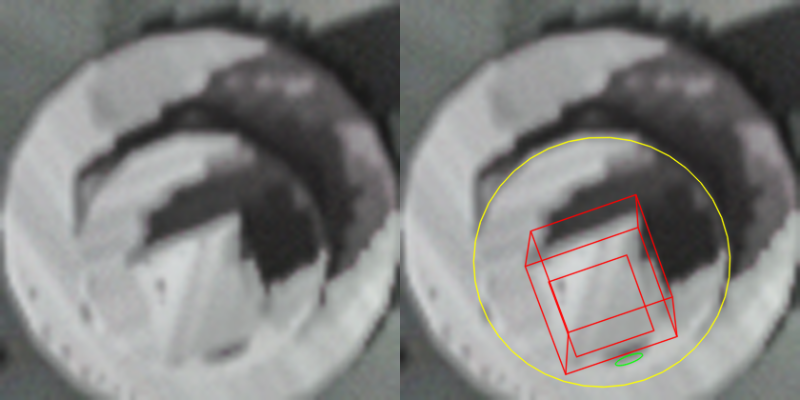

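```bash
python3 -m handwheel '[[[-0.24,0.19,-0.1],[-0.2,0,0.4]],[[0.47,0.16,-0.87],[0,0,0]],[[0.47,0.16,-0.87],[0,0,0]],[[0.47,0.16,-0.87],[0,0,0]],[[0,0,0],[0,0,0]],[[0,0,0],[0,0,0]]]'
cat > chk.py <<'E'
from ov import *
import sys
tag=sys.argv[1]
st=robot.state(); s=robot.get_image('side'); pickle.dump((s,st),open('s_%s.pkl'%tag,'wb'))
overlay(s,st,seat,77,(255,225,365,345),4.5,'x.png'); a=cv2.imread('pics/x.png')
b=cv2.resize(cv2.cvtColor(s['frame'],4)[225:345,255:365],(a.shape[1],a.shape[0]),interpolation=2)
cv2.imwrite('pics/chk_%s.png'%tag,np.hstack([b,a])[:,:800*2][:, :])
cv2.imwrite('pics/chk_%s.png'%tag,cv2.resize(np.hstack([b,a]),(800,436)))
o,F=key_frame(st); 
print('t',st['t'],'mouth rel seat mm',((o-seat)@np.c_[xt,yt,n_t]*1e3).round(2),'tilt',np.degrees([F[:,2]@xt,F[:,2]@yt]).round(2),'bar ang',np.degrees(np.arctan2(F[:,0]@yt,F[:,0]@xt)).round(2))
f=st['ft_force']; print('force slope frame',(f@np.c_[xt,yt,n_t]).round(2),'moment',st['moment'].round(2),'gap',st['finger_gap']*87,'q',st['q'].round(3))
E
python3 chk.py 6
```

```text
t: 11.6
tcp_pos: [0.5762, 0.1525, 0.1587]
tcp_rot: [-2.005, 1.993, -0.731]
ft_force: [-0.0, 0.9, -3.8]
finger_gap: 0.151
t 11.6 mouth rel seat mm [ 1.68  0.94 31.41] tilt [-0.2  -0.03] bar ang -103.02
force slope frame [-1.69  0.86 -3.42] moment [ 0.53  1.63 -0.01] gap 13.133947145627893 q [ 0.575  0.234 -0.813  1.214 -0.468 -1.665]
```

View pics/chk_6.png

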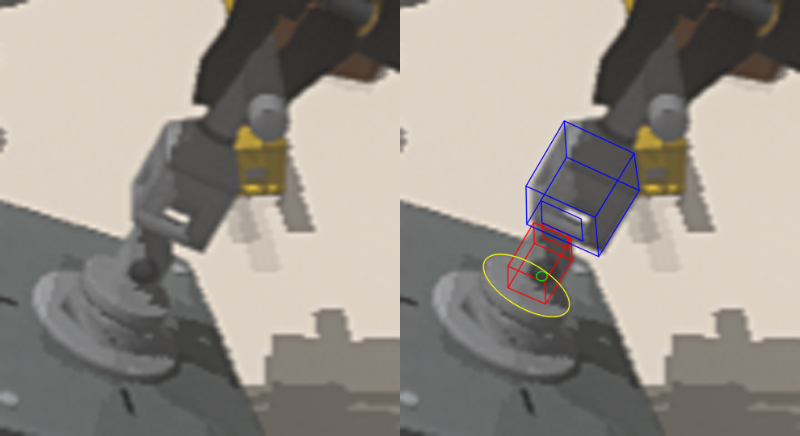

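```bash
python3 -m handwheel '[[[-0.1,-0.15,-0.08],[0,0,0]],[[0,0,0],[0,0,0]],[[0.24,0.08,-0.44],[0,0,0]],[[0,0,0],[0,0,0]]]'
python3 chk.py 7
```

```text
t: 11.98
tcp_pos: [0.5775, 0.1522, 0.1536]
tcp_rot: [-2.005, 1.991, -0.73]
ft_force: [0.7, -0.4, -3.9]
finger_gap: 0.15
t 11.9833 mouth rel seat mm [ 0.24  0.32 26.41] tilt [-0.24 -0.08] bar ang -102.98
force slope frame [-1.44 -0.64 -3.65] moment [ 0.55  1.61 -0.02] gap 13.018278484004632 q [ 0.561  0.242 -0.821  1.252 -0.456 -1.693]
```

View pics/chk_7.png

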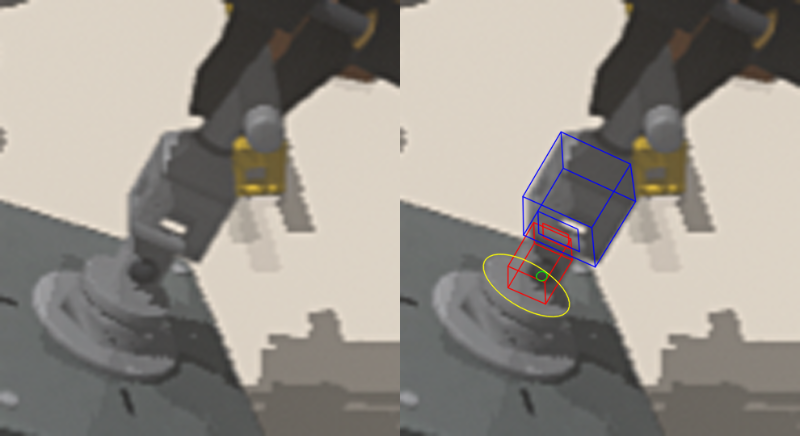

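```bash
python3 -m handwheel '[[[0.14,0.05,-0.26],[0,0,0]],[[0.14,0.05,-0.26],[0,0,0]],[[0,0,0],[0,0,0]]]'
python3 chk.py 8 
python3 -m handwheel '[[[0.14,0.05,-0.26],[0,0,0]],[[0,0,0],[0,0,0]]]'
python3 chk.py 9
```

```text
t: 12.28
tcp_pos: [0.5804, 0.1531, 0.1478]
tcp_rot: [-2.006, 1.992, -0.73]
ft_force: [-0.4, 0.0, -2.9]
finger_gap: 0.155
t 12.2833 mouth rel seat mm [-0.06  0.2  19.94] tilt [-0.2  -0.06] bar ang -102.99
force slope frame [-1.81  0.15 -2.31] moment [0.51 1.61 0.  ] gap 13.456154587158313 q [ 0.548  0.253 -0.823  1.285 -0.446 -1.719]
t: 12.5
tcp_pos: [0.5821, 0.1543, 0.1456]
tcp_rot: [-2.005, 1.99, -0.73]
ft_force: [0.6, 0.7, -3.3]
finger_gap: 0.152
t 12.5 mouth rel seat mm [ 0.59  0.8  17.02] tilt [-0.25 -0.13] bar ang -102.97
force slope frame [-1.01  0.45 -3.23] moment [0.96 1.5  0.2 ] gap 13.19328760695808 q [ 0.543  0.259 -0.823  1.302 -0.441 -1.731]
```

View pics/chk_9.png

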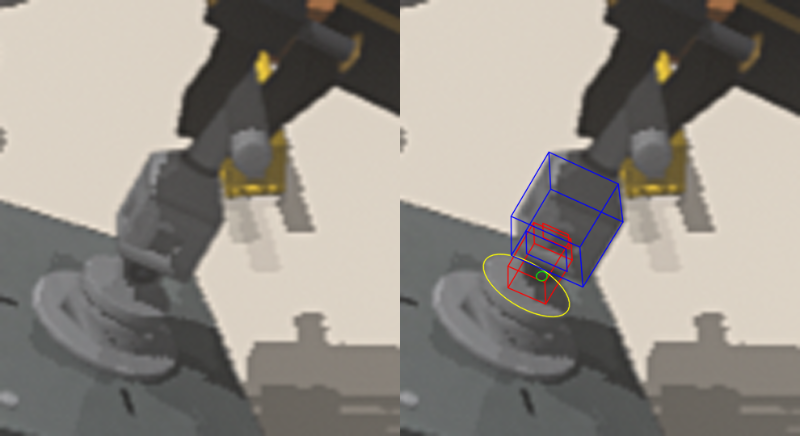

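```bash
python3 -m handwheel '[[[0.14,0.04,-0.26],[0,0,0]],[[0,0,0],[0,0,0]]]'
python3 -m handwheel '[[[0.14,0.04,-0.26],[0,0,0]],[[0,0,0],[0,0,0]]]'
python3 chk.py 10
```

```text
t: 12.72
tcp_pos: [0.5835, 0.155, 0.1431]
tcp_rot: [-2.006, 1.99, -0.729]
ft_force: [-1.0, 1.8, -3.0]
finger_gap: 0.146
t: 12.88
tcp_pos: [0.5851, 0.1557, 0.1409]
tcp_rot: [-2.005, 1.989, -0.729]
ft_force: [-1.0, 2.8, 0.3]
finger_gap: 0.15
t 12.8833 mouth rel seat mm [ 1.2   1.23 11.3 ] tilt [-0.31 -0.18] bar ang -102.93
force slope frame [0.06 2.96 0.29] moment [1.51 1.46 0.6 ] gap 13.047425007681065 q [ 0.53   0.269 -0.824  1.337 -0.431 -1.757]
```

View pics/chk_10.png

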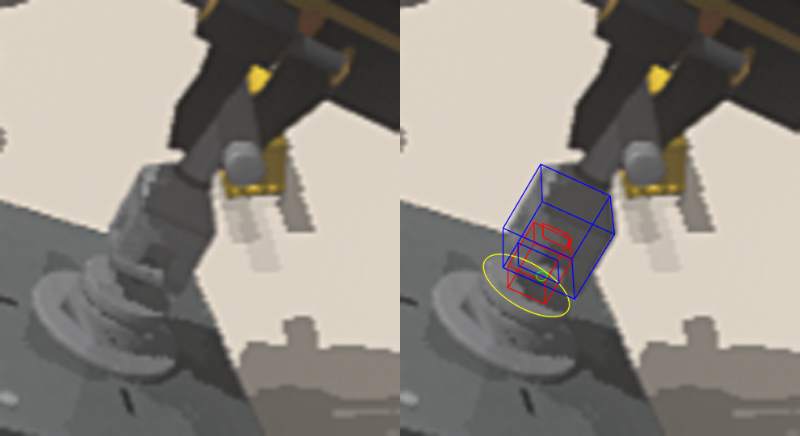

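```bash
python3 -m handwheel '[[[0.14,0.05,-0.26],[0,0,0]],[[0,0,0],[0,0,0]]]'
python3 -m handwheel '[[[0.14,0.05,-0.26],[0,0,0]],[[0,0,0],[0,0,0]]]'
python3 chk.py 11
```

```text
t: 13.1
tcp_pos: [0.5866, 0.1561, 0.1389]
tcp_rot: [-2.004, 1.988, -0.73]
ft_force: [-2.9, 4.5, 3.0]
finger_gap: 0.152
t: 13.27
tcp_pos: [0.5879, 0.1564, 0.1354]
tcp_rot: [-2.005, 1.99, -0.729]
ft_force: [2.8, 5.8, -3.8]
finger_gap: 0.147
t 13.2667 mouth rel seat mm [0.88 0.99 5.07] tilt [-0.28 -0.16] bar ang -102.98
force slope frame [ 1.96  4.61 -5.55] moment [2.06 0.94 0.92] gap 12.747940072669422 q [ 0.518  0.281 -0.826  1.371 -0.423 -1.783]
```

View pics/chk_11.png

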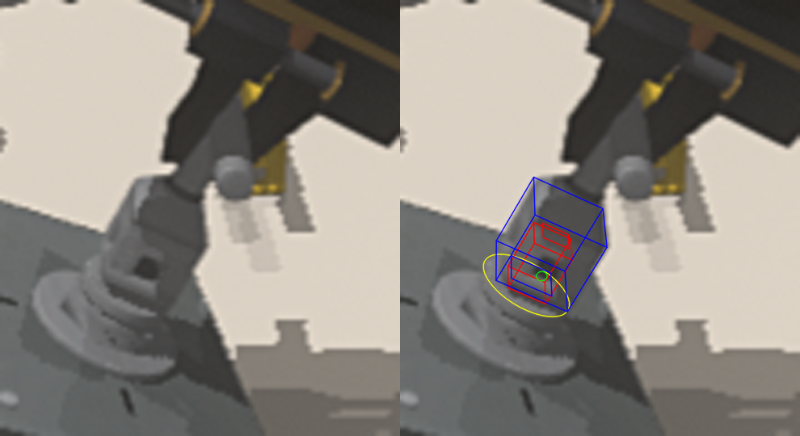

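```bash
python3 -m handwheel '[[[0.12,0.05,-0.22],[0,0,0]],[[0,0,0],[0,0,0]]]'
python3 -m handwheel '[[[0.12,0.05,-0.22],[0,0,0]],[[0,0,0],[0,0,0]]]'
python3 chk.py 12
```

```text
t: 13.48
tcp_pos: [0.5889, 0.1565, 0.1325]
tcp_rot: [-2.006, 1.991, -0.729]
ft_force: [4.5, 4.7, -5.0]
finger_gap: 0.149
t: 13.65
tcp_pos: [0.5899, 0.1566, 0.1313]
tcp_rot: [-2.005, 1.99, -0.732]
ft_force: [-3.0, 4.2, 2.9]
finger_gap: 0.151
t 13.65 mouth rel seat mm [0.58 0.49 0.56] tilt [-0.28 -0.05] bar ang -102.95
force slope frame [0.12 4.92 3.26] moment [1.48 1.53 0.51] gap 13.167177603530266 q [ 0.508  0.289 -0.827  1.4   -0.419 -1.805]
```

View pics/chk_12.png

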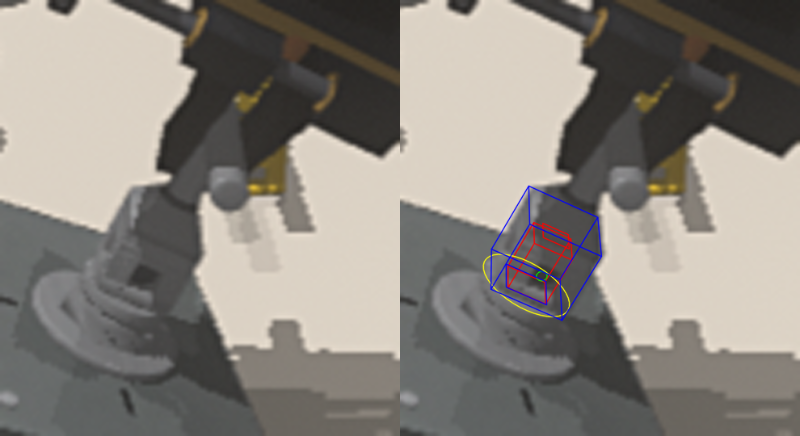

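```bash
python3 -m handwheel '[[[0.07,0.025,-0.13],[0,0,0]],[[0,0,0],[0,0,0]]]'
python3 chk.py 13
python3 -m handwheel '[[[0.07,0.025,-0.13],[0,0,0]],[[0,0,0],[0,0,0]]]'
python3 chk.py 14
```

```text
t: 13.87
tcp_pos: [0.5902, 0.1565, 0.1313]
tcp_rot: [-2.004, 1.99, -0.734]
ft_force: [-11.6, 3.0, 10.6]
finger_gap: 0.145
t 13.8667 mouth rel seat mm [0.86 0.27 0.37] tilt [-0.37  0.  ] bar ang -102.92
force slope frame [-3.43  6.51 14.16] moment [0.9  2.5  0.01] gap 12.59778478477747 q [ 0.505  0.29  -0.828  1.409 -0.419 -1.811]
t: 14.08
tcp_pos: [0.5905, 0.1564, 0.1312]
tcp_rot: [-2.003, 1.989, -0.736]
ft_force: [-19.4, 2.4, 19.7]
finger_gap: 0.147
t 14.0833 mouth rel seat mm [ 1.06 -0.04  0.19] tilt [-0.45  0.07] bar ang -102.89
force slope frame [-5.47  8.43 25.84] moment [ 0.22  3.55 -0.56] gap 12.807294950590414 q [ 0.503  0.29  -0.829  1.417 -0.419 -1.817]
```

View pics/chk_14.png

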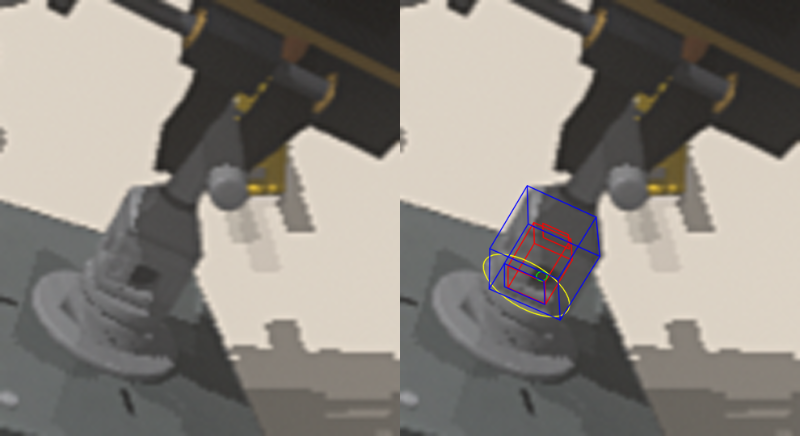

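The force rises stiffly with the mouth at about 0 mm, and the ball shows in the window at (145,272). The key is home. Now I'll relax the push and turn clockwise.

```bash
python3 -m handwheel '[[[-0.08,-0.02,0.13],[0,0,0]],[[-0.06,0.01,-0.03],[3,1,-5.5]],[[-0.06,0.01,-0.03],[3,1,-5.5]],[[-0.06,0.01,-0.03],[3,1,-5.5]],[[0,0,0],[0,0,0]]]'
python3 chk.py 15; python3 -c "
from h import *
plan(*keypose(-142,0,g=.0707))"
```

```text
t: 14.55
tcp_pos: [0.5885, 0.1572, 0.1304]
tcp_rot: [-1.679, 2.325, -0.559]
ft_force: [-11.5, 3.5, 10.7]
finger_gap: 0.152
t 14.55 mouth rel seat mm [1.17 0.44 0.35] tilt [-0.35  0.13] bar ang -122.4
force slope frame [-3.13  7.01 14.15] moment [ 0.68  3.09 -0.21] gap 13.222571262834046 q [ 0.619  0.313 -0.696  0.893 -0.495 -1.724]
shift cm [-0.21  0.03 -0.15] norm 0.26 turn [  9.44   3.5  -17.12] norm 19.86
```

View pics/chk_15.png

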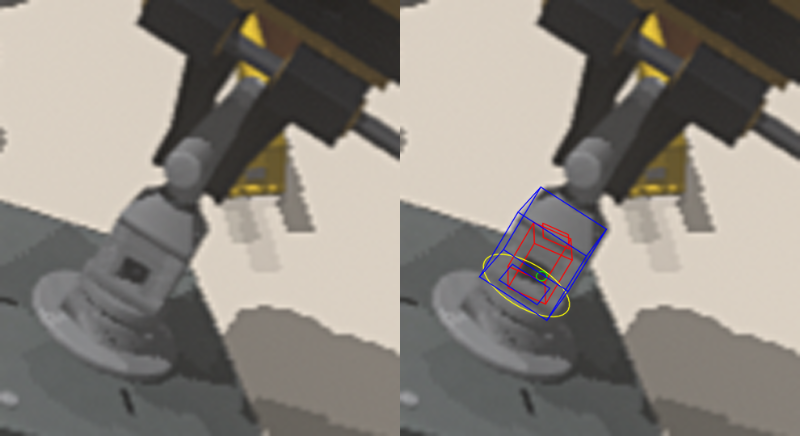

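```bash
python3 -m handwheel '[[[-0.06,0.01,-0.02],[3,1,-5.5]],[[-0.06,0.02,-0.03],[3,1,-5.5]],[[-0.06,0.02,-0.03],[3,1,-5.5]],[[0,0,0],[0,0,0]]]'
python3 -m handwheel '[[[-0.05,0.04,-0.02],[3,1,-5.5]],[[-0.05,0.04,-0.02],[3,1,-5.5]],[[-0.05,0.05,-0.02],[3,1,-5.5]],[[0,0,0],[0,0,0]]]'
python3 chk.py 16; python3 -c "
from h import *
plan(*keypose(-180,0,g=.0707))"
```

```text
t: 14.93
tcp_pos: [0.5868, 0.1579, 0.1297]
tcp_rot: [-1.316, 2.592, -0.372]
ft_force: [-11.2, 5.0, 9.8]
finger_gap: 0.149
t: 15.27
tcp_pos: [0.5853, 0.1592, 0.1291]
tcp_rot: [-0.916, 2.795, -0.173]
ft_force: [-8.2, 6.9, 8.5]
finger_gap: 0.151
t 15.2667 mouth rel seat mm [1.03 0.04 0.4 ] tilt [-0.26  0.19] bar ang -160.5
force slope frame [-0.63  9.13 10.11] moment [2.15 2.61 0.55] gap 13.139850573064118 q [ 0.61   0.348 -0.428  0.277 -0.659 -1.756]
shift cm [-0.13  0.16 -0.09] norm 0.23 turn [  9.42   3.42 -16.96] norm 19.7
```

View pics/chk_16.png

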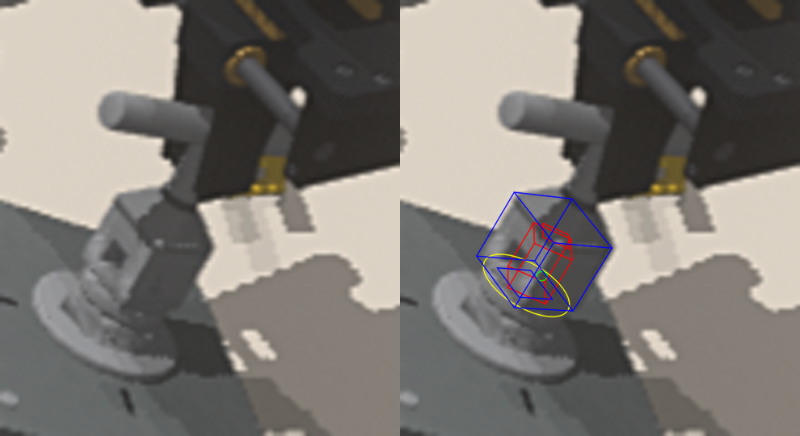

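```bash
python3 -m handwheel '[[[-0.05,0.07,-0.02],[3,1,-5.5]],[[-0.05,0.07,-0.02],[3,1,-5.5]],[[-0.04,0.08,-0.02],[3,1,-5.5]],[[0,0,0],[0,0,0]]]'
python3 chk.py 17; python3 -c "
from h import *
s=robot.state(); print(s['moment']@np.c_[xt,yt,n_t])"
python3 -m handwheel '[[[-0.01,0.05,0],[1.5,0.5,-2.7]],[[0,0,0],[0,0,0]]]'
python3 -c "
from h import *
s=robot.state(); print(s['moment']@np.c_[xt,yt,n_t])"
python3 chk.py 18
```

```text
t: 15.65
tcp_pos: [0.5841, 0.1612, 0.1288]
tcp_rot: [-0.487, 2.926, 0.032]
ft_force: [-6.3, 5.8, 9.1]
finger_gap: 0.147
t 15.65 mouth rel seat mm [0.78 0.14 0.41] tilt [-0.22  0.24] bar ang -179.54
force slope frame [0.91 7.53 9.93] moment [1.93 1.77 0.52] gap 12.760339180594674 q [ 0.561  0.355 -0.337  0.073 -0.711 -1.853]
[ 2.03270684  0.85708993 -0.63858389]
t: 15.87
tcp_pos: [0.5838, 0.1617, 0.1287]
tcp_rot: [-0.42, 2.939, 0.064]
ft_force: [-4.9, 3.6, 8.4]
finger_gap: 0.148
[ 1.72731397  0.81557042 -0.43620259]
t 15.8667 mouth rel seat mm [0.67 0.38 0.39] tilt [-0.21  0.22] bar ang 177.54
force slope frame [1.14 4.98 8.98] moment [1.37 1.32 0.48] gap 12.837594772780196 q [ 0.552  0.355 -0.325  0.044 -0.716 -1.87 ]
```

View pics/chk_18.png

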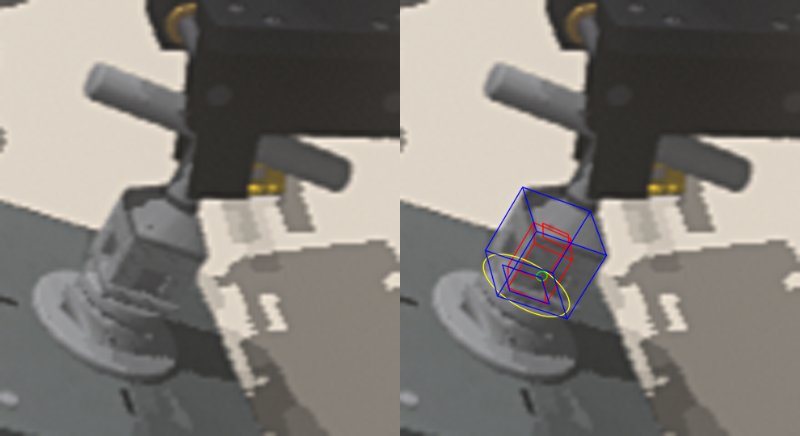

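```bash
cat > tq.py <<'E'
from ov import *
st=robot.state(); o,F=key_frame(st); s=np.c_[xt,yt,n_t]
print('ang',np.degrees(np.arctan2(F[:,0]@yt,F[:,0]@xt)).round(2),'mouth',((o-seat)@s*1e3).round(2),'F',(st['ft_force']@s).round(1),'M',(st['moment']@s).round(2))
E
for i in 1; do python3 -m handwheel '[[[-0.01,0.03,0],[1.5,0.5,-2.7]],[[0,0,0],[0,0,0]]]' >/dev/null; python3 tq.py; done
python3 -m handwheel '[[[-0.01,0.03,0],[1.5,0.5,-2.7]],[[0,0,0],[0,0,0]]]' >/dev/null; python3 tq.py
python3 -m handwheel '[[[0,0,0],[0,0,0]]]' >/dev/null; python3 tq.py
```

```text
ang 174.43 mouth [0.71 0.41 0.44] F [2.5 5.5 8.5] M [ 1.68  0.74 -0.36]
ang 171.38 mouth [0.58 0.37 0.42] F [2.2 5.3 8.5] M [ 1.71  0.64 -0.05]
ang 171.49 mouth [0.56 0.41 0.43] F [1.5 4.6 7.9] M [ 1.55  0.64 -0.05]
```

```bash
python3 -m handwheel '[[[0,0.03,0],[1.5,0.5,-2.7]],[[0,0,0],[0,0,0]]]' >/dev/null; python3 tq.py
python3 -m handwheel '[[[0,0.03,0],[1.5,0.5,-2.7]],[[0,0,0],[0,0,0]]]' >/dev/null; python3 tq.py
python3 - <<'E'
from h import *
im=robot.get_image('top'); save(im,'top19.png'); cv2.imwrite('pics/t19.png',cv2.cvtColor(cv2.resize(im['frame'][150:270,140:290],None,fx=5,fy=5,interpolation=2),4))
im=robot.get_image('wrist'); save(im,'w19.png')
E
```

```text
ang 168.33 mouth [0.25 0.42 0.41] F [1.7 5.8 8.7] M [1.78 0.81 0.17]
ang 165.23 mouth [0.2  0.43 0.42] F [1.4 6.  8.3] M [1.8  0.79 0.37]
```

View pics/w19.png

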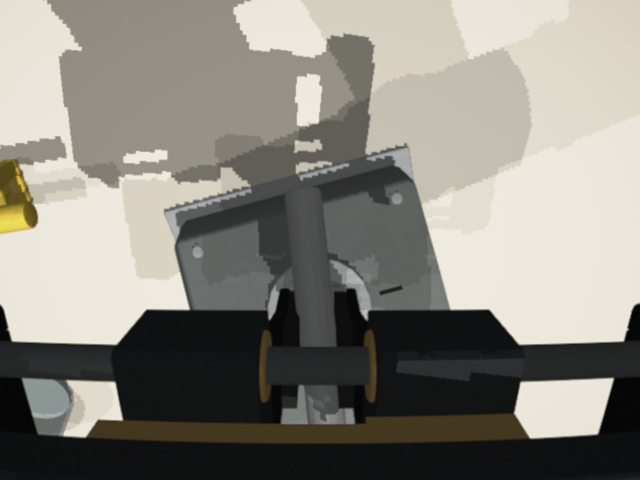

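```bash
cat > barang.py <<'E'
from h import *
def barang():
    st=robot.state(); im=robot.get_image('wrist'); P,_=cloud(im,None,st)
    L=(P-(seat+n_t*.074))@np.c_[xt,yt,n_t]
    m=(abs(L[:,2]-.004)<.012)&(np.hypot(L[:,0],L[:,1])<.06)&(np.hypot(L[:,0],L[:,1])>.02)&(abs(L[:,1]+.0*L[:,0])<.02)&(L[:,0]<-.018)
    q=L[m]; pf=np.polyfit(q[:,0],q[:,1],1); print(m.sum(),'bar angle',180+np.degrees(np.arctan(pf[0])),'zslope',np.degrees(np.polyfit(q[:,0],q[:,2],1)[0]),'top h',np.percentile(q[:,2],98))
barang()
E
python3 barang.py; python3 tq.py
python3 -m handwheel '[[[0,0.03,0],[1.5,0.5,-2.7]],[[0,0,0],[0,0,0]]]' >/dev/null; python3 barang.py; python3 tq.py
```

```text
3617 bar angle 172.49702973287998 zslope 0.5861376555658314 top h 0.007289683176373332
ang 165.36 mouth [0.14 0.47 0.4 ] F [1.7 4.8 8.1] M [1.57 0.75 0.37]
3600 bar angle 171.45783595683324 zslope 0.43635793786640065 top h 0.007312995798378174
ang 162.25 mouth [0.31 0.39 0.4 ] F [1.8 5.4 8.8] M [1.62 0.7  0.56]
```

Against the stop, the bar advances only 1° for each 3° commanded and the torque keeps climbing (about 1 N m). The grip is slipping slightly, so the stop has been reached. I'll unwind a little, then release.

```bash
python3 -m handwheel '[[[0,-0.03,0],[-1.5,-0.5,2.7]],[[0,-0.03,0],[-1.5,-0.5,2.7]],[[0,0,0],[0,0,0]]]' >/dev/null; python3 tq.py; python3 barang.py
python3 -m handwheel '[[[0,0,0],[0,0,0]],[[0,0,0],[0,0,0]],[[0,0,0],[0,0,0]],[[0,0,0],[0,0,0]],[[0,0,0],[0,0,0]]]' 5; python3 tq.py; python3 barang.py
python3 -c "
from h import *
print(R.from_rotvec(robot.state()['tcp_rot']).as_matrix()[:,2])"
```

```text
ang 168.52 mouth [0.57 0.65 0.38] F [2.2 2.9 8.4] M [ 1.09  0.49 -0.05]
3609 bar angle 173.122553778924 zslope 0.43138917557858586 top h 0.007372316262552258
t: 17.75
tcp_pos: [0.583, 0.1617, 0.126]
tcp_rot: [-0.204, 2.973, 0.163]
ft_force: [0.0, 0.1, 0.5]
finger_gap: 0.444
ang 168.31 mouth [-1.65 -0.42 -1.57] F [0.3 0.1 0.4] M [-0.11  0.35  0.03]
3687 bar angle 175.2497201843091 zslope 0.21259979114874655 top h 0.007590499317497318
[ 0.14871187  0.11886271 -0.98171097]
```

```bash
python3 -m handwheel '[[[-0.15,-0.12,1],[0,0,0]],[[-0.15,-0.12,1],[0,0,0]],[[-0.3,-0.24,2],[0,0,0]],[[-0.45,-0.36,3],[0,0,0]],[[-0.45,-0.36,3],[0,0,0]],[[-0.3,-0.24,2],[0,0,0]],[[0,0,0],[0,0,0]]]'
python3 - <<'E'
from ov import *
st=robot.state(); im=robot.get_image('wrist'); save(im,'w20.png'); pickle.dump((im,st),open('w20.pkl','wb'))
s=robot.get_image('side'); save(s,'s20.png'); pickle.dump((s,st),open('s20.pkl','wb'))
for nm,i in (('w',im),('s',s)):
    for r in robot.masks_of('tap_key',i)[:3]: print(nm,r['conf'],r['location'])
# key home at angles overlay
P,_=cloud(im,None,st); L=(P-(seat+n_t*.074))@np.c_[xt,yt,n_t]
m=(abs(L[:,2]-.004)<.01)&(np.hypot(L[:,0],L[:,1])<.065)&(abs(L[:,1])<.02)
q=L[m]; pf=np.polyfit(q[:,0],q[:,1],1); print(m.sum(),'bar ang',180+np.degrees(np.arctan(pf[0])),'off',pf[1],'x range',np.percentile(q[:,0],[1,99]),'top h',np.percentile(q[:,2],98),'zslope',np.degrees(np.polyfit(q[:,0],q[:,2],1)[0]))
cv2.imwrite('pics/s20c.png',cv2.cvtColor(cv2.resize(s['frame'][225:345,240:370],None,fx=5,fy=5,interpolation=2),4))
E
```

```text
t: 18.38
tcp_pos: [0.5677, 0.1484, 0.2544]
tcp_rot: [-0.206, 2.959, 0.169]
ft_force: [0.7, 0.1, 0.2]
finger_gap: 0.577
w 0.93 [84.7, 164.9]
w 0.63 [319.9, 236.1]
s 0.97 [442.3, 226.9]
s 0.95 [321.4, 251.6]
s 0.56 [303.8, 276.1]
3611 bar ang 174.56751594306468 off -0.0002234461726832653 x range [-0.05301463  0.05302407] top h 0.007861019812030533 zslope 0.3226528498888722
```

View pics/s20c.png

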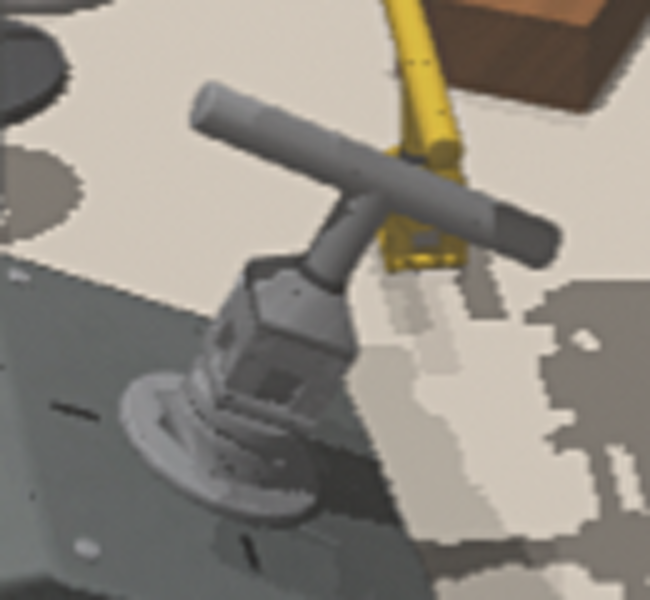

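View pics/w20.png

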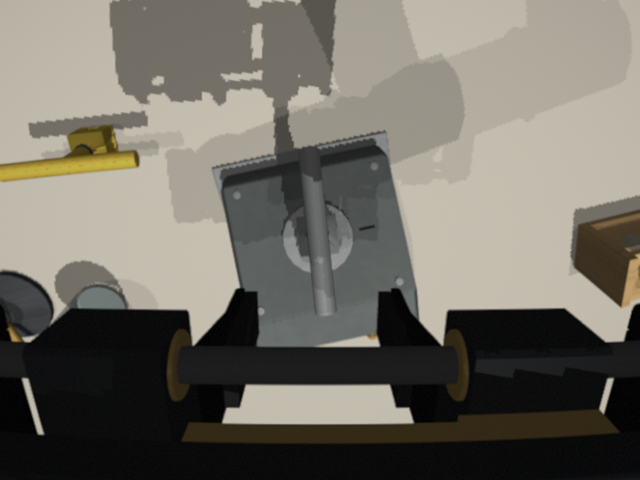

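View pics/s20.png

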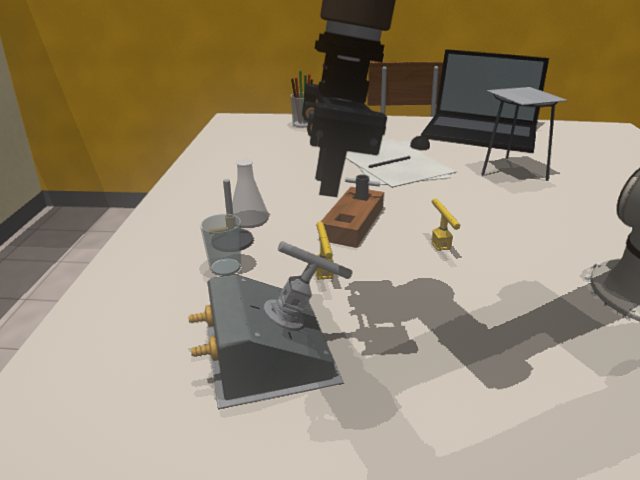

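```bash
python3 - <<'E'
from ov import *
for tag in ('w20','s20'):
    im,st=pickle.load(open(tag+'.pkl','rb')); P,_=cloud(im,None,st); L=(P-seat)@np.c_[xt,yt,n_t]
    m=(abs(L[:,2]+.022)<.004)&(abs(L[:,0])<.06)&(abs(L[:,1])<.06)&(np.hypot(L[:,0],L[:,1])>.035); q=L[m]
    pf=np.linalg.lstsq(np.c_[q[:,:2],np.ones(len(q))],q[:,2],rcond=None)[0]
    b=L[(abs(L[:,1]+np.tan(np.radians(5.4))*L[:,0])<.012)&(abs(L[:,0])<.05)&(abs(L[:,2]-.074)<.015)]
    h=b[:,2]-np.c_[b[:,:2],np.ones(len(b))]@pf
    print(tag,len(q),pf,'bar top above slope (expect .103):',np.percentile(h,[90,95,98]), len(b))
    # bar axis line height: fit crest by x bins
    for x0 in (-.045,-.03,-.015,0,.015,.03,.045):
        k=abs(b[:,0]-x0)<.006
        if k.sum()>8: print(x0,np.percentile(h[k],95).round(4),end='; ')
    print()
s,st=pickle.load(open('s20.pkl','rb'))
# overlay key seated at home, bar ang 174.6
a=np.radians(174.6); x=np.cos(a)*xt+np.sin(a)*yt
for lift,nm in ((0,'h0'),):
    w=cv2.resize(cv2.cvtColor(s['frame'],4)[225:345,255:365],None,fx=6,fy=6,interpolation=2)
    F=np.c_[x,np.cross(n_t,x),n_t]
    def pl(P,c,cl=True): cv2.polylines(w,[((proj(s,P@F.T+seat)-[255,225]+.5)*96).astype(np.int32).reshape(-1,1,2)],cl,c,1,cv2.LINE_AA,4)
    for q in (sq(.03,0),sq(.03,.031)): pl(q,(255,0,0))
    for p,q in zip(sq(.03,0),sq(.03,.031)): pl(np.array([p,q]),(255,0,0),False)
    pl(np.array([[-.055,0,.074],[.055,0,.074]]),(0,0,255),False)
    for yy in ((1,0),(0,1),(-1,0),(0,-1)):
        yy=np.array(yy); e=np.array([-yy[1],yy[0]])
        pl(np.array([[*(yy*.015+e*u),v] for u,v in ((-.0055,.0065),(.0055,.0065),(.0055,.0175),(-.0055,.0175))]),(0,255,0))
    t=np.linspace(0,6.283,40); pl(np.c_[.0185*np.cos(t),.0185*np.sin(t),0*t],(0,255,255))
    cv2.imwrite('pics/h0.png',w)
E
```

```text
w20 12218 [ 0.00086229  0.00291169 -0.0218814 ] bar top above slope (expect .103): [0.10312834 0.10344193 0.10372918] 3340
-0.045 0.1032; -0.03 0.1032; -0.015 0.1032; 0 0.1034; 0.015 0.1034; 0.03 0.1036; 0.045 0.1037; 
s20 2296 [-0.00040128  0.00146984 -0.02155674] bar top above slope (expect .103): [0.10276245 0.10315062 0.10348628] 801
-0.045 0.1029; -0.03 0.1031; -0.015 0.1031; 0 0.1027; 0.015 0.1032; 0.03 0.1034; 0.045 0.1037;
```

View pics/h0.png

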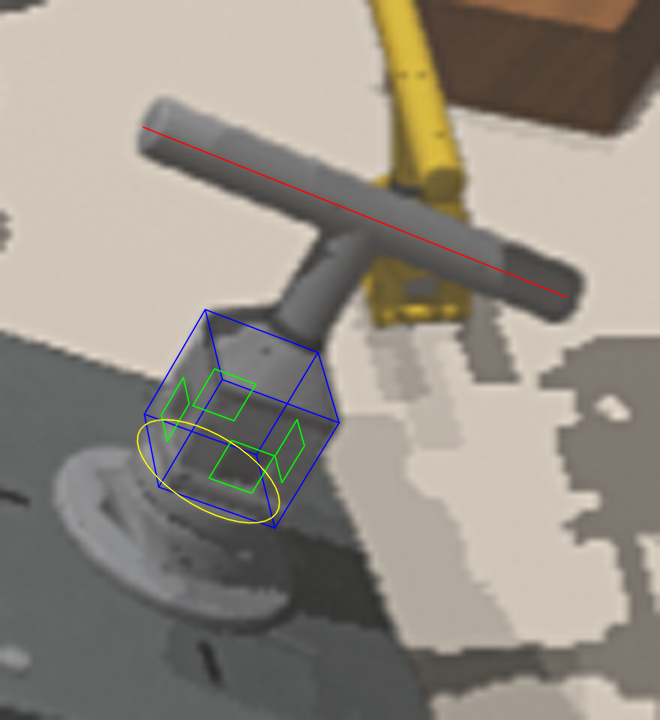

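```bash
python3 -c "
from rig import robot
print(robot.state()['t'],robot.close_job())"
```

```text
the job is handed in; nothing more can be done
18.5833 None
```

The gas valve is shut and the key is home on the spindle with the gripper clear of it. The job was handed in at 18.6 s of the 54 s allowed.

**What I did**
- I took the steel key from the block, gripping its bar and stem with the tool tilted 20°. A straight grip would have put wrist joint 5 against its range limit at the turret.
- I pushed the key along the spindle. The resistance dropped as the ball came into view in the socket window. The force then rose stiffly to about 26 N with the mouth on the shoulder.
- Only then did I turn it clockwise, about 83° by the bar. At the stop, torque rose by about 1 N m and the bar began to slip in the grip. I unwound slightly, released and backed away.

**Last checks**
- **Home:** the bar top is 103.2–103.4 mm above the slope in the wrist view and 102.7–103.7 mm in the side view. A fully seated key gives 103 mm.
- **Shut:** the bar sits 5.4° clockwise of the shut direction. That is slightly more than the key's 4.6° play, a difference within my measuring error, so it fits a spindle at its stop. The spindle angle could not be read directly.
- **Released:** the force on the tool was about zero after release, and the gripper is about 12 cm clear.
- **Bystanders:** nothing touched the spanner, burner or glassware, and they look unmoved in the last side view. I did not re-measure their positions.

**Minor disagreement:** the three cameras differed by a few millimetres on where the bar and spindle were, so I used the wrist measurement for both.

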